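# Put the inspected target discs back in their cassette

### The job

The two inspected glass target discs on the backlight go back in the storage cassette: slide first the blue one into the slot with the blue tabs and then the orange one into the slot with the orange tabs, gently, each fully home against the rear stops and lying flat with its grip pointing straight out of the mouth. Then swing the keeper bar (red knob) fully shut across the mouth. Leave the grey disc in its slot and everything else on the bench undisturbed, and force nothing.

Things in the scene. Friction and masses are not known exactly. Their poses are not given: they have to be found in the camera images.
- blue_disc (a point): Centre, half-way up, of the blue target's round glass disc in a black ring frame: diameter 96 mm, 5 mm thick. Own z up; own x runs from the blue grip block through the disc. A black neck (10 mm wide, 5 mm high) joins the disc to the block, whose middle is 107 mm from here towards own -x and 5.5 mm higher. About 110 g. Starts on the backlight.
- blue_grip (a point): Centre of the blue target's blue grip block: 42 mm long (own x), 16 mm wide (own y), 16 mm high. The undersides of block, neck and disc are level. Axes as the disc's: the disc's centre is 107 mm towards own +x.
- orange_disc (a point): Centre, half-way up, of the orange target's round glass disc in a black ring frame: diameter 96 mm, 5 mm thick. Own z up; own x runs from the orange grip block through the disc. A black neck (10 mm wide, 5 mm high) joins the disc to the block, whose middle is 107 mm from here towards own -x and 5.5 mm higher. About 110 g. Starts on the backlight.
- orange_grip (a point): Centre of the orange target's orange grip block: 42 mm long (own x), 16 mm wide (own y), 16 mm high. The undersides of block, neck and disc are level. Axes as the disc's: the disc's centre is 107 mm towards own +x.
- grey_disc (a point): Centre, half-way up, of the grey target's round glass disc in a black ring frame: diameter 96 mm, 5 mm thick. Own z up; own x runs from the grey grip block through the disc. A black neck (10 mm wide, 5 mm high) joins the disc to the block, whose middle is 107 mm from here towards own -x and 5.5 mm higher. About 110 g. Stays in the lowest slot.
- blue_slot (a point): Second slot from the bottom (blue tabs): the point where the disc's centre (half-way up) lies when that target is fully home and rests on the groove floor. Axes as the cassette's: the target slides in along +x; home, its own x points along this +x, the grip block sticking out towards -x.
- orange_slot (a point): Top slot (orange tabs), 48 mm above the blue one: the point where the disc's centre (half-way up) lies when that target is fully home and rests on the groove floor. Axes as the cassette's: the target slides in along +x; home, its own x points along this +x, the grip block sticking out towards -x.
- grey_slot (a point): Bottom slot (grey tabs), already holding the grey target: the point where the disc's centre (half-way up) lies when that target is fully home and rests on the groove floor. Axes as the cassette's: the target slides in along +x; home, its own x points along this +x, the grip block sticking out towards -x.
- cassette: Cassette with four slots (tabs from below: grey, blue, green, orange; pitch 24 mm), fixed on a pillar whose height varies. 100 mm deep (x), 118 mm wide, 112 mm high, carrying hoop at the rear to 136 mm. Origin: centre of its underside, right below the homed disc centres (grey slot's point 16.5 mm up); the mouth faces -x, front plane at x = -50 mm. A homed grip block lies right below those of the slots above.
- green_slot (a point): Third slot from the bottom (green tabs), stays empty. As every slot: a pair of grooves 10 mm high for the 5 mm disc, floor 2.5 mm below this point, in white ribs with rounded fronts that reach in to 38 mm either side of the middle; side walls 100 mm apart inside; two rubber rods at the rear stop the disc.
- keeper (a joint): Keeper angle, rad: 0 = fully shut (upright steel bar across the mouth, at cassette x -50.5, y +22 mm, close in front of the disc rims and beside the necks; there is a stop at 0). Grows as the bar swings out and round to the cassette's +y side (clockwise seen from above); starts wide open, 2.5 to 3.1. Stays where left; friction about 0.04 N m.
- keeper_knob (a point): Centre of the keeper's red knob: upright, round, diameter 14 mm, 32 mm high, on top of the 10 mm keeper bar, above everything on the cassette's front. 43 mm from the hinge axis, it travels on a level circle about it. The keeper's arm lies just below the knob's foot.
- keeper_hinge (a point): Point on the keeper's vertical hinge axis at the height of the knob's centre: cassette x = -60, y = +64 mm, 126.5 mm above its underside. Axes as the cassette's.
- backlight: Flat backlight panel 290 x 230 x 24 mm with a white top, fixed; origin at the centre of its underside.
- tape: Roll of black tape, diameter 72 mm, 19 mm high, lying flat; keep it where it is.
- screwdriver: Yellow-handled screwdriver, 190 mm, lying; origin at its middle; keep it where it is.
- adapter: Black power adapter, 112 x 52 x 32 mm; origin at its underside; keep it where it is.
- multimeter: Yellow multimeter, 150 x 78 x 40 mm, lying; origin at its underside; keep it where it is.
- lens: Black camera lens on end, diameter 52 mm, 62 mm high; origin at its underside; keep it where it is.
- cleaner: Clear bottle with blue cap, diameter 48 mm, 120 mm high; origin at its underside; keep it where it is.
- blower: Red blower bulb, upright, diameter 54 mm, 115 mm high; origin at its underside; keep it where it is.
Things that resemble listed ones, but are neither listed nor needed, are in the scene too. Leave any brown look-alike of the part that bears grey_disc alone. What is shaped like the part that bears orange_disc but purple is not meant.

How it is judged:
By the outcome, as a careful person would: the job done as asked, in the order asked, and still so for the second after the job is handed in, with the robot touching nothing.
It also fails if it takes over 72 s, if anything falls off the work surface, if the arm or the gripper's body presses on something with over 40 N, if the wrist force passes 120 N, or if a joint passes its speed limit or range.

### The arm

A 6-joint arm with a two-finger parallel gripper is mounted at the origin on the work surface. World frame = base frame: x ahead of the robot, y to its left, z up, the work surface at z = 0. Lengths are in m, angles in rad, forces in N, time in s.
With the tool pointing down it reaches from about 0.25 to 0.775 m from the base axis. Payload 4 kg.
Tool frame: the origin (TCP) lies on the centre line of the jaws, within the pads' length; the fingertips stand 17 mm ahead of it and the grasp point (between the pads) lies 2 mm behind it; z points along the fingers, y is the line along which they close (so a half turn about z gives the same grasp; the last joint's range is limited). The gripper opens to 94 mm and grips with 3 to 60 N. Pads are 16 mm wide; open, the fingers measure 119 mm over their backs; the gripper's body (75 mm by 177 mm) begins 78 mm behind the grasp point.
Start: joints at [1.049, 0.087, 1.371, -0, 1.684, -0.103], TCP at [0.224, 0.502, 0.223] pointing down, gripper open.
Joint ranges: [-3.1, 3.1], [-0.76, 2.03], [0.27, 2.55], [-1.08, 4.22], [0.17, 2.65], [-2.57, 2.57]. Speed limits (rad/s): [2.79, 2.79, 3.14, 3.14, 3.14, 3.14].

### API

Orientations are given as [roll, pitch, yaw] about the fixed x, y, z axes, in that order (R = Rz(yaw) Ry(pitch) Rx(roll)).
In Python, from bench import robot gives the robot as it stands.
- The arm moves only by the tool servo_tool, never from a script. Its argument "plan" is a list of rows, each a list of 7 numbers: the shift along the tool's x, y, z normalised to -1 to 1, where 1 is 0.1 m, then the turn, a rotation vector about the tool's x, y, z normalised to -1 to 1, where 1 is pi/2 rad, then the finger opening in mm, from 0 to 94. In form: [[x, y, z, ax, ay, az, gripper], ...]. A call has 1 to 12 rows; each row is the pose to reach, as a shift and turn from the pose commanded when the call began, along the tool's axes at that moment; what a row does not reach only later rows make up. A row lasts 1/12 s, in which the tool goes at most 41.7 mm and 7.16 degrees, less where a joint would pass 70% of its speed; a pose out of reach is approached as far as the arm can. A call with a number of a shift or a turn outside -1 to 1 is refused whole. A call with a gripper value outside its range is refused whole. The fingers move at their own pace and stop on an object; the grip force is fixed at half the most. Time passes only in rows, so rows that repeat a pose let the fingers close. It gives the time, the measured TCP pose, the force, the opening and the grip force at its end, in the units of the state.
- robot.get_obs(): the state, without advancing time (a new reading comes with each control period).
- robot.snapshot(name): name is "side" or "top" or "wrist"; returns the picture (480x640x3 uint8, red, green, blue); there is no depth.
- robot.camera_params(name): a dict with "camera_matrix" (3x3 intrinsics, pixels), "distortion" ([k1, k2, p1, p2, k3] as OpenCV has them; the pictures are not rectified), "rvec" (rotation vector, rad) and "tvec" (3), from world to camera coordinates, as OpenCV has them; the wrist camera has in their place "tool_from_camera" (4x4, takes a point from camera to tool coordinates, whose origin is the TCP and whose axes are the flange's). Camera axes: x right, y down, z forward; pixel columns grow to the right and rows downward; lengths in m; the calibration is good to about 2 mm. A picture is of the moment at which its call begins: read the wrist's pose just before it. camera_params takes no time and is no camera call.
- robot.close_job(): hands the job in; it is judged then, once.
Trained networks look in the newest picture that a camera, given by its name, has taken for a name from the list of things; names that differ only in an ending like _2 or _b are one class to them, and where a whole thing is asked for, a point or a joint stands for the part that bears it (a point fixed in the world has none). Each returns a list of dicts, best first, with "conf" (0 to 1); they miss things now and then, are a little off and sometimes report something else, mostly with a low value. They report only what shows in the picture. A call takes as long as a camera call. They do not tell look-alikes from the thing itself.
- robot.find_in(thing, camera): "extent" ([centre column, centre row, width, height] in pixels, round what is visible of it).
The state is a dict: "time": time; "joint_positions": joint angles; "qvel": joint speeds; "joint_torque": joint torques, N m; "tool_pos": TCP position; "ee_rot": TCP orientation; "wrist_force": force on the tool from outside, world axes, zero at the start; "wrist_torque": the same for the moment, N m; "width": finger opening in m; "finger_force": force on a finger pad.
Only numpy, scipy, OpenCV 4.12 (cv2) and the standard library are available. Lean on these libraries where they do the work, as an engineer would, in place of code of your own. Each camera call takes 0.05 s, during which the arm holds its last target. There are 200 camera calls.

## Working session

There is one attempt and no reset: what is moved stays moved. The work goes in short steps, Python scripts to look and compute and a tool call to move; the robot and the scene stay as the last step left them, time stands still between calls to the robot, and variables do not carry over. Pictures are saved under pics/ and viewed, at most 10 in all, crops included, and the job is handed in when it is done.

Besides the shell and the picture viewer there is one more tool, called after "Call:" by a JSON object that holds its "name" and its "arguments". servo_tool: Moves the arm, as the interface text tells. Scaled input: -1 to 1 covers 0.1 m each way for a shift and pi/2 rad each way for a turn. Its arguments: {"type":"object","properties":{"plan":{"type":"array","items":{"type":"array","items":{"type":"number"}}}},"required":["plan"]}

```bash
ls; mkdir -p pics
cat > h.py <<'E'
import numpy as np, cv2
from bench import robot
def save(n,im): cv2.imwrite('pics/'+n,cv2.cvtColor(im,cv2.COLOR_RGB2BGR))
E
python3 - <<'E'
from h import *
a=robot.snapshot('top');b=robot.snapshot('side')
save('top0.png',a);save('side0.png',b)
np.set_printoptions(precision=4,suppress=True)
for c in ('top','side','wrist'):print(c,robot.camera_params(c))
o=robot.get_obs();print(o)
E
```

```text
pics
top {'camera_matrix': array([[559.058 ,   0.    , 321.4028],
       [  0.    , 559.058 , 243.6647],
       [  0.    ,   0.    ,   1.    ]]), 'distortion': array([-0.0238,  0.    ,  0.    ,  0.    ,  0.    ]), 'rvec': array([ 2.1265, -2.1579,  0.1672]), 'tvec': array([0.0446, 0.5179, 1.4362])}
side {'camera_matrix': array([[440.0388,   0.    , 317.2588],
       [  0.    , 440.0388, 239.5762],
       [  0.    ,   0.    ,   1.    ]]), 'distortion': array([-0.0061,  0.    ,  0.    ,  0.    ,  0.    ]), 'rvec': array([ 2.0724, -0.5886,  0.3032]), 'tvec': array([-0.3766,  0.3018,  0.9463])}
wrist {'camera_matrix': array([[347.7448,   0.    , 320.5679],
       [  0.    , 347.7448, 240.8357],
       [  0.    ,   0.    ,   1.    ]]), 'distortion': array([-0.0617,  0.    ,  0.    ,  0.    ,  0.    ]), 'tool_from_camera': array([[ 0.0001, -0.9678, -0.2516,  0.0739],
       [ 1.    ,  0.0001,  0.0001, -0.0001],
       [-0.    , -0.2516,  0.9678, -0.1622],
       [ 0.    ,  0.    ,  0.    ,  1.    ]])}
{'time': 0.1, 'joint_positions': array([ 1.0489,  0.0879,  1.3721, -0.    ,  1.6836, -0.1031]), 'qvel': array([-0.0006, -0.0007, -0.0035, -0.0018, -0.0004, -0.003 ]), 'joint_torque': array([  0.0024, -34.1252, -30.3302,   0.0719,   0.0304,  -0.0001]), 'tool_pos': array([0.2234, 0.5021, 0.2214]), 'ee_rot': array([-3.1396, -0.0002,  2.7228]), 'wrist_force': array([ 0.5879, -0.3108, -0.7943]), 'wrist_torque': array([-0.008 ,  0.0332,  0.0306]), 'finger_force': 0.0, 'width': 0.09381425307026604}
```

View pics/top0.png

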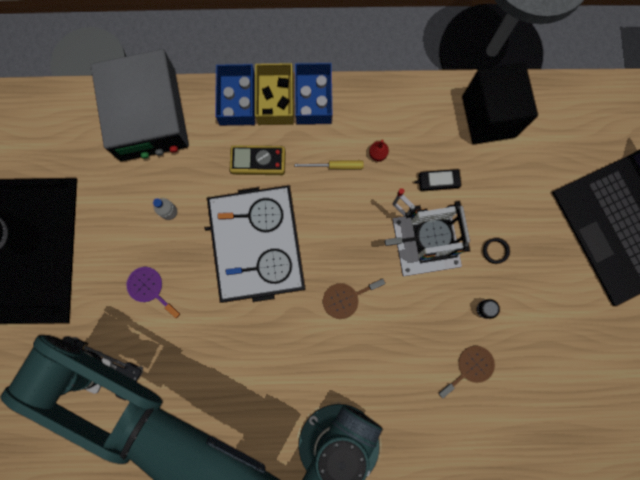

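View pics/side0.png

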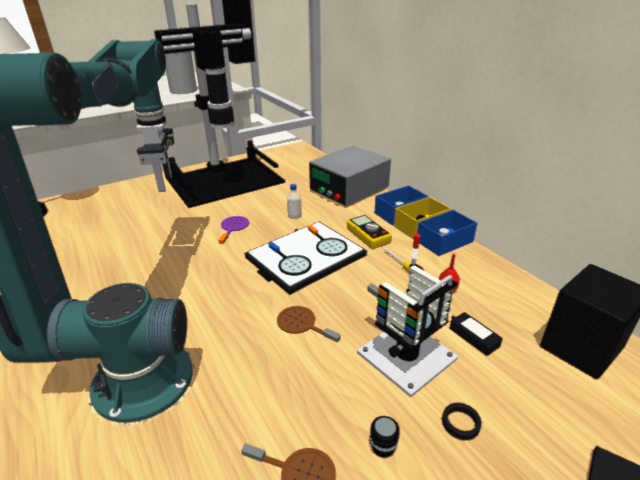

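Top view candidates: blue target disc at (274,266) with grip at (234,271), and orange target disc at (266,214) with grip at (226,215). Both are on the white panel. The look-alikes are the purple disc (145,284) with an orange grip, and the brown discs at (340,300) and (476,363). The grey disc is in the cassette at (435,236), whose mouth faces image-left, with the red knob at (400,192). I choose the two discs on the backlight.

```bash
cat >> h.py <<'E'
from scipy.spatial.transform import Rotation as R
np.set_printoptions(precision=4,suppress=True)
def cam(c,o=None):
    p=robot.camera_params(c);K=p['camera_matrix'];D=p['distortion']
    if c=='wrist':
        o=o or robot.get_obs()
        T=np.eye(4);T[:3,:3]=R.from_euler('xyz',o['ee_rot']).as_matrix();T[:3,3]=o['tool_pos']
        W=np.linalg.inv(T@p['tool_from_camera']);return K,D,W[:3,:3],W[:3,3]
    return K,D,R.from_rotvec(p['rvec']).as_matrix(),np.array(p['tvec'])
def ray(C,uv):
    K,D,Rm,t=C
    n=cv2.undistortPoints(np.array([[uv]],float),K,D)[0,0]
    return -Rm.T@t, Rm.T@np.r_[n,1]
def atz(C,uv,z):
    c,d=ray(C,uv);return c+d*(z-c[2])/d[2]
def tri(rays):
    A=np.zeros((3,3));b=np.zeros(3)
    for c,d in rays:
        d=d/np.linalg.norm(d);P=np.eye(3)-np.outer(d,d);A+=P;b+=P@c
    x=np.linalg.solve(A,b);return x,[np.linalg.norm(np.cross(x-c,d/np.linalg.norm(d))) for c,d in rays]
def proj(C,X):
    K,D,Rm,t=C;return cv2.projectPoints(np.atleast_2d(np.array(X,float)),R.from_matrix(Rm).as_rotvec(),t,K,D)[0][:,0]
E
python3 - <<'E'
from h import *
for c in ('top','side'):
  C=cam(c)
  for n in ('blue_disc','blue_grip','orange_disc','orange_grip','grey_grip','grey_disc','keeper_knob','cassette','backlight','tape','keeper_hinge'):
    try:
      r=robot.find_in(n,c)
    except Exception as e: print(n,e);continue
    for d in r[:3]: print(c,n,round(d['conf'],2),np.round(d['extent'],1),atz(C,d['extent'][:2],{'blue_disc':.0265,'orange_disc':.0265}.get(n,.032)))
E
python3 - <<'E'
from h import *
a=cv2.imread('pics/top0.png')[170:300,200:480];b=cv2.imread('pics/side0.png')[220:400,340:500]
a=cv2.resize(a,None,fx=2.8,fy=2.8,interpolation=3);b=cv2.resize(b,None,fx=2,fy=2,interpolation=3)
cv2.imwrite('pics/crop1.png',a)
E
```

```text
top blue_disc 0.63 [260.2 266.2  66.3  34.2] [0.4625 0.1999 0.0265]
top blue_grip 0.87 [258.4 265.9  66.   37.8] [0.4627 0.2041 0.032 ]
top blue_grip 0.62 [488.1 306.6  25.6  25.4] [ 0.3467 -0.3966  0.032 ]
top orange_disc 0.94 [251.5 214.7  67.8  36.8] [0.602  0.2236 0.0265]
top orange_disc 0.61 [152.2 292.6  55.1  47.9] [0.3966 0.4846 0.0265]
top orange_grip 0.81 [253.4 214.8  67.1  34.1] [0.6005 0.2178 0.032 ]
top orange_grip 0.58 [152.8 293.4  52.7  49.1] [0.3941 0.4813 0.032 ]
grey_grip it knows: adapter, backlight, blower, blue_disc, blue_grip, blue_slot, cassette, cleaner, green_slot, grey_disc, grey_slot, keeper, keeper_hinge, keeper_knob, lens, multimeter, orange_disc, orange_gri
top grey_disc 0.82 [468.2 371.4  55.   49.5] [ 0.1818 -0.3356  0.032 ]
top grey_disc 0.61 [353.8 299.4  63.7  35.7] [ 0.371  -0.0456  0.032 ]
top keeper_knob 0.53 [251.3 215.   67.1  32.8] [0.6001 0.2235 0.032 ]
top cassette 0.87 [432.2 226.5  78.   73.7] [ 0.5617 -0.2595  0.032 ]
top backlight 0.85 [254.8 244.1 102.5 115.3] [0.5211 0.2138 0.032 ]
top tape 0.83 [494.  250.2  25.7  25.5] [ 0.4954 -0.
[... 857 characters left out ...]
]
side grey_disc 0.69 [288.5 461.9  94.4  32.1] [ 0.1737 -0.3455  0.032 ]
side grey_disc 0.67 [399.1 308.9  67.5  43.9] [ 0.5883 -0.1442  0.032 ]
side keeper_knob 0.74 [419.1 249.3   3.1  30.4] [0.8085 0.0265 0.032 ]
side cassette 0.97 [414.4 293.6  83.8 116.1] [ 0.6593 -0.12    0.032 ]
side backlight 0.8 [305.6 257.9 125.2  76.9] [0.5038 0.1678 0.032 ]
side backlight 0.61 [418.1 291.7  81.6 119.6] [ 0.6725 -0.1193  0.032 ]
side tape 0.91 [459.6 422.1  37.8  41. ] [ 0.4794 -0.4449  0.032 ]
side tape 0.72 [417.1 293.4  82.3 119.7] [ 0.6657 -0.123   0.032 ]
side tape 0.39 [290.4 260.5  39.3  35. ] [0.4606 0.1799 0.032 ]
side keeper_hinge 0.93 [418.7 291.7  81.6 118.6] [ 0.6738 -0.1201  0.032 ]
```

View pics/crop1.png

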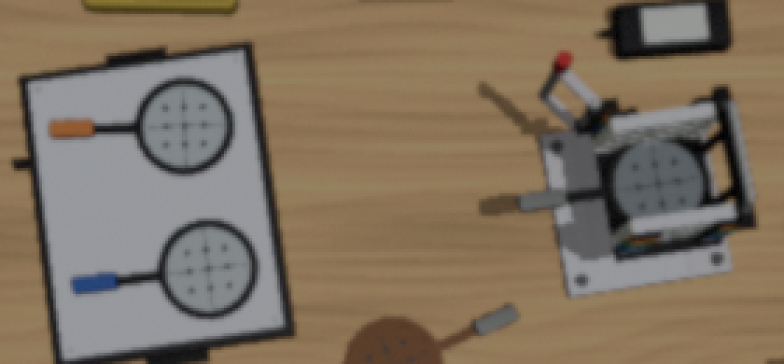

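The crop confirms the choice: orange grip and disc at crop (71,128) and (184,126), blue at (94,283) and (208,268). The cassette mouth faces image-left and the keeper is wide open, with its knob at (562,60). Next I work out positions and the first move.

```bash
cat >> h.py <<'E'
def delta(pos,yaw,pitch=0.0,frm=None):
    """shift/turn in tool axes & units from present (or given) pose to tool-down pose with yaw, leaning by pitch about tool y"""
    if frm is None:
        o=robot.get_obs();p0=o['tool_pos'];R0=R.from_euler('xyz',o['ee_rot'])
    else: p0,R0=frm
    Rt=R.from_euler('z',yaw)*R.from_euler('x',np.pi)*R.from_euler('y',pitch)
    return np.r_[R0.inv().apply(np.array(pos)-p0)/.1,(R0.inv()*Rt).as_rotvec()/(np.pi/2)]
E
python3 - <<'E'
from h import *
C=cam('top');f=lambda u,v:((u/2.8+200),(v/2.8+170))
for n,d,g in (('blue',(208,268),(94,283)),('orange',(184,126),(71,128))):
  D=atz(C,f(*d),.0265);G=atz(C,f(*g),.036);v=D-G;print(n,D,G,np.hypot(*v[:2]),np.degrees(np.arctan2(v[1],v[0])))
for z in (.15,.2,.25): print('knob',z,atz(C,f(562,60),z),proj(cam('side'),atz(C,f(562,60),z)))
print('greygrip',atz(C,f(541,202),.1),'greydisc',atz(C,f(659,183),.1))
print(delta([.47,.27,.25],1.45))
E
```

```text
blue [0.4633 0.1626 0.0265] [0.4495 0.2689 0.036 ] 0.10719366169112321 -82.64296798861116
orange [0.6006 0.1854 0.0265] [0.5983 0.2923 0.036 ] 0.10689101292703486 -88.75204332467845
knob 0.15 [ 0.6295 -0.1612  0.15  ] [[422.0277 268.1256]]
knob 0.2 [ 0.617  -0.1537  0.2   ] [[418.0863 250.3284]]
knob 0.25 [ 0.6045 -0.1462  0.25  ] [[413.9232 231.5405]]
greygrip [ 0.5104 -0.1448  0.1   ] greydisc [ 0.5263 -0.2526  0.1   ]
[-3.1957 -1.1221 -0.275   0.     -0.      0.8103]
```

Call:
{"name": "servo_tool", "arguments": {"plan": [[-1,-0.35,-0.09,0,0,0,60],[-1,-0.35,-0.09,0,0,0,60],[-1,-0.35,-0.09,0,0,0,60]]}}

```text
time: 1.35
tool_pos: [0.3027, 0.428, 0.2319]
ee_rot: [-3.142, 0.002, 2.722]
wrist_force: [0.2, -0.1, 0.6]
width: 0.0775
finger_force: 0.0
```

Call:
{"name": "servo_tool", "arguments": {"plan": [[-1,-0.35,-0.09,0,0,0,60],[-1,-0.35,-0.09,0,0,0,60],[-1,-0.35,-0.09,0,0,0,60]]}}

```text
time: 1.6
tool_pos: [0.3804, 0.3546, 0.241]
ee_rot: [3.141, 0.002, 2.72]
wrist_force: [-0.5, 0.5, -0.9]
width: 0.0608
finger_force: 0.0
```

Call:
{"name": "servo_tool", "arguments": {"plan": [[-1,-0.42,-0.1,0,0,0.81,60],[-1,-0.42,-0.1,0,0,0.81,60],[-1,-0.42,-0.1,0,0,0.81,60],[-1,-0.42,-0.1,0,0,0.81,60],[-1,-0.42,-0.1,0,0,0.81,60],[-1,-0.42,-0.1,0,0,0.81,60],[-1,-0.42,-0.1,0,0,0.81,60],[-1,-0.42,-0.1,0,0,0.81,60],[-1,-0.42,-0.1,0,0,0.81,60],[-1,-0.42,-0.1,0,0,0.81,60],[-1,-0.42,-0.1,0,0,0.81,60],[-1,-0.42,-0.1,0,0,0.81,60]]}}

```text
time: 2.6
tool_pos: [0.4522, 0.2782, 0.2505]
ee_rot: [3.142, -0.0, 1.452]
wrist_force: [-0.2, -0.2, 1.0]
width: 0.0602
finger_force: 0.0
```

Run:
```python
from h import *
import pickle
o=robot.get_obs();print(o['time'],o['tool_pos'],o['ee_rot'])
im=robot.snapshot('wrist');save('w1.png',im);pickle.dump(o,open('w1.pkl','wb'))
```

```text
2.6 [0.4522 0.2782 0.2505] [ 3.1415 -0.0001  1.4524]
```

View pics/w1.png

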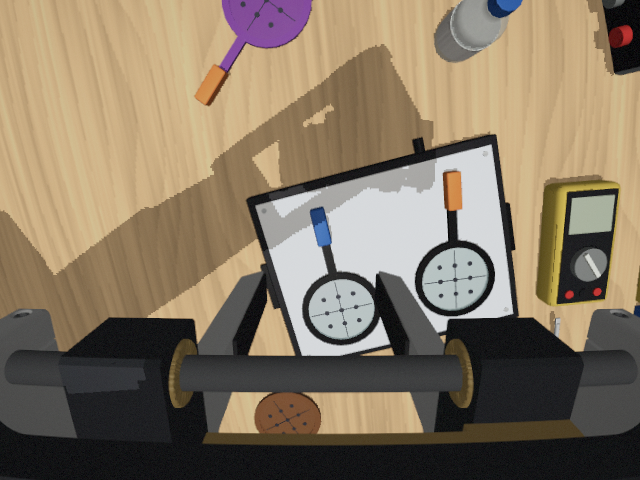

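The wrist view shows the blue grip at (320,227) with its disc at (341,308), and the orange grip at (453,190) with its disc at (455,277). I measure them by colour and ellipse.

Run:
```python
from h import *
import pickle
o=pickle.load(open('w1.pkl','rb'));C=cam('wrist',o)
im=cv2.imread('pics/w1.png');hsv=cv2.cvtColor(im,cv2.COLOR_BGR2HSV)
def blob(m,roi):
    z=np.zeros_like(m);x0,y0,x1,y1=roi;z[y0:y1,x0:x1]=m[y0:y1,x0:x1];ys,xs=np.nonzero(z);return np.c_[xs,ys].astype(float)
for n,lo,hi,roi,gr in (('blue',(100,100,40),(130,255,255),(290,190,350,260),(285,260,395,350)),('orange',(5,100,60),(22,255,255),(430,160,480,220),(405,232,505,325))):
    p=blob(cv2.inRange(hsv,lo,hi),roi)
    w=np.array([atz(C,q,.040)[:2] for q in p]);r=cv2.minAreaRect((w*1000).astype(np.float32))
    # glass: bright-greenish interior, inner area of ring
    g=im[gr[1]:gr[3],gr[0]:gr[2]].astype(int)
    m=((g[...,1]-g[...,2]>4)&(g[...,1]>110)).astype(np.uint8);m=cv2.morphologyEx(m,cv2.MORPH_CLOSE,np.ones((7,7)))
    c=max(cv2.findContours(m,0,1)[0],key=cv2.contourArea)[:,0]+np.array(gr[:2])
    (u,v),ax,_=cv2.fitEllipse(cv2.convexHull(c.astype(np.int32)))
    D=atz(C,(u,v),.0265);G=np.r_[np.array(r[0])/1000,.04];d=D-G
    print(n,len(p),'grip',G,r[1],'disc',D,ax,'dist',np.hypot(*d[:2]),'ang',np.degrees(np.arctan2(d[1],d[0])))
```

```text
blue 531 grip [0.4502 0.2701 0.04  ] (15.50231647491455, 42.9142951965332) disc [0.4628 0.1637 0.0265] (59.782108306884766, 65.83924102783203) dist 0.10714124115350945 ang -83.23413035783757
orange 671 grip [0.5961 0.2932 0.04  ] (19.164247512817383, 42.635372161865234) disc [0.6014 0.1862 0.0265] (59.94509506225586, 68.06087493896484) dist 0.10712659223645371 ang -87.1295186560768
```

Run:
```python
from h import *
print(delta([.4497,.2738,.10],1.693)); print(delta([.4497,.2738,.044],1.693))
```

```text
[-0.0465 -0.0197  1.5049  0.     -0.0001 -0.1527]
[-0.0465 -0.0197  2.0649  0.     -0.0001 -0.1527]
```

Call:
{"name": "servo_tool", "arguments": {"plan": [[-0.05,-0.02,0.4,0,0,-0.153,40],[-0.05,-0.02,0.8,0,0,-0.153,40],[-0.05,-0.02,1.0,0,0,-0.153,40],[-0.05,-0.02,1.0,0,0,-0.153,40]]}}

```text
time: 2.98
tool_pos: [0.4461, 0.2718, 0.1442]
ee_rot: [-3.13, 0.004, 1.693]
wrist_force: [-0.2, -0.8, -1.0]
width: 0.041
finger_force: 0.0
```

Call:
{"name": "servo_tool", "arguments": {"plan": [[0,0,0.4,0,0,0,40],[0,0,0.7,0,0,0,40],[0,0,0.9,0,0,0,40],[0,0,0.95,0,0,0,40],[0,0,0.95,0,0,0,40],[0,0,0.95,0,0,0,40]]}}

```text
time: 3.48
tool_pos: [0.451, 0.2742, 0.0577]
ee_rot: [3.138, -0.001, 1.691]
wrist_force: [0.7, -0.7, 0.0]
width: 0.0397
finger_force: 0.0
```

Run:
```python
from h import *
o=robot.get_obs();print(o['time'],o['tool_pos'],o['ee_rot'])
im=robot.snapshot('wrist');save('w2.png',im)
print(delta([.4497,.2738,.044],1.693))
C=cam('wrist',o);print(proj(C,[[.4502,.2698,.04]]))
```

```text
3.4833 [0.451  0.2742 0.0577] [ 3.1383 -0.0012  1.6913]
[-0.0034 -0.0184  0.1424  0.0029 -0.001  -0.0012]
[[319.5452 294.2835]]
```

View pics/w2.png

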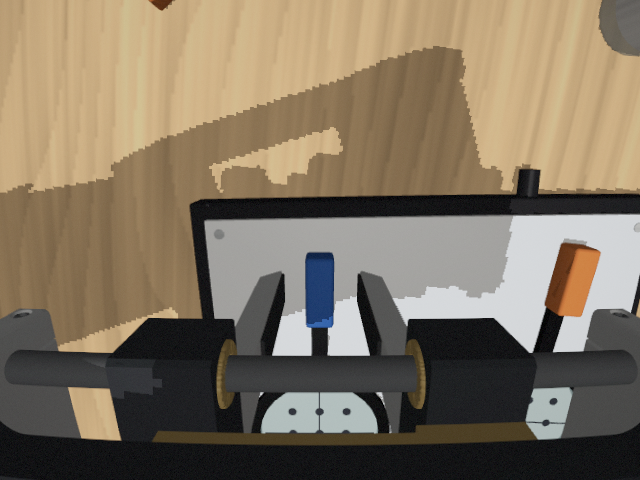

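The block at (320,290) is upright and centred between the fingers (284 and 358). I lower and close.

Call:
{"name": "servo_tool", "arguments": {"plan": [[0,0,0.07,0,0,0,40],[0,0,0.13,0,0,0,40],[0,0,0.13,0,0,0,40],[0,0,0.13,0,0,0,8],[0,0,0.13,0,0,0,8],[0,0,0.13,0,0,0,8],[0,0,0.13,0,0,0,8],[0,0,0.13,0,0,0,8],[0,0,0.13,0,0,0,8],[0,0,0.13,0,0,0,8]]}}

```text
time: 4.37
tool_pos: [0.4498, 0.2735, 0.0427]
ee_rot: [3.141, -0.0, 1.691]
wrist_force: [-0.0, -0.3, 0.6]
width: 0.016
finger_force: 30.0
```

Run:
```python
from h import *
o=robot.get_obs();print(o)
```

```text
{'time': 4.3667, 'joint_positions': array([ 0.4386,  0.1422,  1.6776, -0.    ,  1.3213,  0.3186]), 'qvel': array([ 0.0014, -0.0002,  0.0025, -0.0013,  0.0007, -0.0004]), 'joint_torque': array([  0.0067, -33.1729, -27.0123,   0.1039,   0.0662,   0.0431]), 'tool_pos': array([0.4498, 0.2735, 0.0427]), 'ee_rot': array([ 3.1411, -0.0002,  1.6908]), 'wrist_force': array([-0.0408, -0.3122,  0.6274]), 'wrist_torque': array([-0.0774,  0.0086,  0.0284]), 'finger_force': 29.99957263469696, 'width': 0.016010925083512692}
```

Call:
{"name": "servo_tool", "arguments": {"plan": [[0,0,-0.08,0,0,0,8],[0,0,-0.25,0,0,0,8],[0,0,-0.5,0,0,0,8],[0,0,-0.75,0,0,0,8],[0,0,-1,0,0,0,8]]}}

```text
time: 4.78
tool_pos: [0.4491, 0.2733, 0.1436]
ee_rot: [-3.141, -0.0, 1.691]
wrist_force: [0.0, 0.9, -1.1]
width: 0.0158
finger_force: 30.0
```

Call:
{"name": "servo_tool", "arguments": {"plan": [[-0.1,0,-0.25,0,0,0,8],[-0.3,0,-0.5,0,0,0,8],[-0.5,0,-0.75,0,0,0,8],[-0.75,0,-0.95,0,0,0,8],[-1,0.03,-1,0,0,0,8]]}}

```text
time: 5.2
tool_pos: [0.4655, 0.1743, 0.2476]
ee_rot: [3.134, -0.001, 1.692]
wrist_force: [0.4, -0.1, 0.0]
width: 0.0158
finger_force: 30.0
```

Call:
{"name": "servo_tool", "arguments": {"plan": [[-0.25,0,-0.25,0,0,0,8],[-0.5,0.02,-0.5,0,0,0,8],[-0.75,0.03,-0.7,0,0,0,8],[-1,0.04,-0.8,0,0,0,8]]}}

```text
time: 5.53
tool_pos: [0.4809, 0.0746, 0.3262]
ee_rot: [3.137, 0.0, 1.691]
wrist_force: [1.6, 0.7, -0.3]
width: 0.016
finger_force: 30.0
```

Call:
{"name": "servo_tool", "arguments": {"plan": [[-0.25,0,0,0,0,0,8],[-0.5,0.02,0,0,0,0,8],[-0.75,0.03,0,0,0,0,8],[-1,0.04,0,0,0,0,8]]}}

```text
time: 5.87
tool_pos: [0.4961, -0.0242, 0.3229]
ee_rot: [3.141, -0.0, 1.691]
wrist_force: [0.2, -0.4, -0.7]
width: 0.0155
finger_force: 30.0
```

Call:
{"name": "servo_tool", "arguments": {"plan": [[-0.25,0,0,0,0,0,8],[-0.5,0.02,0,0,0,0.01,8],[-0.75,0.03,0,0,0,0.01,8],[-1,0.04,0,0,0,0.01,8],[-1,0.04,0,0,0,0.01,8],[-1,0.04,0,0,0,0.01,8],[-1,0.04,0,0,0,0.01,8]]}}

```text
time: 6.45
tool_pos: [0.5121, -0.1214, 0.3226]
ee_rot: [-3.141, -0.001, 1.675]
wrist_force: [0.5, -0.0, 0.4]
width: 0.0162
finger_force: 30.0
```

Run:
```python
from h import *
import pickle
o=robot.get_obs();print(o)
im=robot.snapshot('wrist');save('w3.png',im);pickle.dump(o,open('w3.pkl','wb'))
```

```text
{'time': 6.45, 'joint_positions': array([-0.341 ,  0.0369,  1.2271,  0.0008,  1.8781, -0.4451]), 'qvel': array([ 0.0191, -0.0088,  0.0026, -0.0011, -0.0035, -0.001 ]), 'joint_torque': array([ -0.5913, -31.8406, -30.6282,  -0.071 ,  -0.0123,   0.0001]), 'tool_pos': array([ 0.5121, -0.1214,  0.3226]), 'ee_rot': array([-3.1414, -0.001 ,  1.6751]), 'wrist_force': array([ 0.5011, -0.0233,  0.3908]), 'wrist_torque': array([0.0838, 0.0335, 0.0097]), 'finger_force': 29.99859184026718, 'width': 0.016235578018022005}
```

Call:
{"name": "servo_tool", "arguments": {"plan": [[-0.25,0,0,0,0,0,8],[-0.5,0.02,0,0,0,0.01,8],[-0.75,0.03,0,0,0,0.01,8],[-1,0.04,0,0,0,0.01,8],[-1,0.04,0,0,0,0.01,8],[-1,0.04,0,0,0,0.01,8],[-1,0.04,0,0,0,0.01,8]]}}

```text
time: 7.08
tool_pos: [0.5268, -0.2196, 0.3227]
ee_rot: [3.141, -0.001, 1.661]
wrist_force: [-0.4, 0.4, -1.1]
width: 0.0153
finger_force: 30.0
```

```bash
python3 - <<'E'
from h import *
import pickle
o=robot.get_obs();print(o['time'],o['tool_pos'],o['ee_rot'])
im=robot.snapshot('wrist');save('w4.png',im);pickle.dump(o,open('w4.pkl','wb'))
a=robot.snapshot('side');save('side4.png',a)
E
python3 -c "
import cv2,numpy as np
a=cv2.imread('pics/w3.png');b=cv2.imread('pics/w4.png')
cv2.imwrite('pics/w34.png',np.vstack([cv2.resize(a[:300],(640,300)),cv2.resize(b[:300],(640,300))]))"
```

```text
7.0833 [ 0.5268 -0.2196  0.3227] [ 3.1414 -0.0008  1.6608]
```

View pics/w34.png

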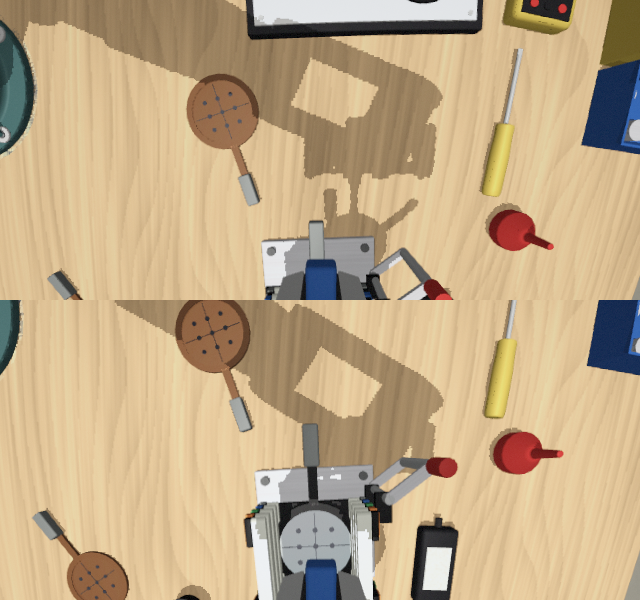

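Top half (w3) shows the grey grip at (316,240) and the mouth. Bottom half (w4, rows minus 300) shows the grey disc at (315,245), its grip at (311,147), the red knob at (441,167) and the tabs near (258,205) and (372,205). I take one more view further back for triangulation.

Call:
{"name": "servo_tool", "arguments": {"plan": [[-0.25,0,0,0,0,0,8],[-0.5,0.02,0,0,0,0,8],[-0.75,0.03,0,0,0,-0.03,8],[-0.95,0.04,0,0,0,-0.03,8],[-0.95,0.04,0,0,0,-0.03,8],[-0.95,0.04,0,0,0,-0.03,8],[-0.95,0.04,0,0,0,-0.03,8]]}}

```text
time: 7.77
tool_pos: [0.5393, -0.3139, 0.3228]
ee_rot: [3.141, -0.0, 1.708]
wrist_force: [0.1, 0.4, -1.0]
width: 0.0158
finger_force: 30.0
```

Run:
```python
from h import *
import pickle
o=robot.get_obs();print(o['time'],o['tool_pos'],o['ee_rot'])
im=robot.snapshot('wrist');save('w5.png',im);pickle.dump(o,open('w5.pkl','wb'))
b=cv2.resize(cv2.imread('pics/w5.png')[40:320,200:500],None,fx=2,fy=2,interpolation=2)
a=cv2.imread('pics/w4.png')[130:330,240:470]
cv2.imwrite('pics/w5c.png',b)
```

```text
7.7667 [ 0.5393 -0.3139  0.3228] [ 3.1411 -0.0005  1.7078]
```

View pics/w5c.png

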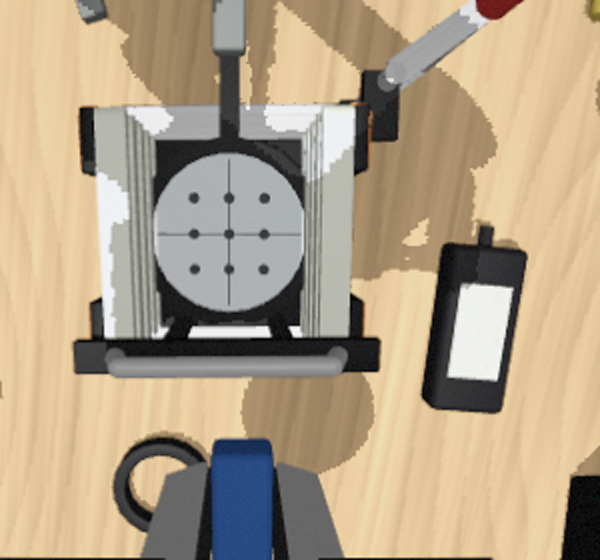

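Run:
```python
import cv2,numpy as np
I=lambda n,y0,y1,x0,x1,f:cv2.resize(cv2.imread('pics/'+n)[y0:y1,x0:x1],None,fx=f,fy=f,interpolation=cv2.INTER_CUBIC)
c=np.zeros((600,800,3),np.uint8)
def put(a,x,y): c[y:y+a.shape[0],x:x+a.shape[1]]=a
put(I('w4.png',120,320,240,400,3),0,0)      #480x600
put(I('w3.png',215,285,285,345,4)[:240],480,0)  #240x240(280)
put(I('side0.png',230,350,365,465,3),480,240) #300x360
cv2.imwrite('pics/comp.png',c)
```

```text
(no output)
```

View pics/comp.png

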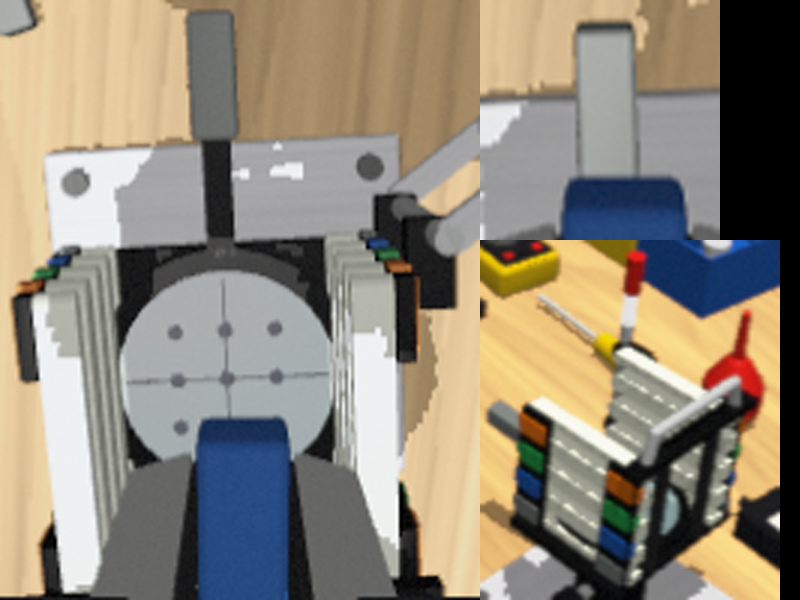

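The composite shows, in w4, the disc cross at (227,379) and the grey block from (190,12) to (237,138). In w3 the far top edge of the block runs (578–632, 34). In the side view the knob centre is at (635,272). I fit the cassette pose and keeper angle to these points.

Run:
```python
from h import *
import pickle
from scipy.optimize import least_squares
C={n:cam('wrist',pickle.load(open(n+'.pkl','rb'))) for n in('w3','w4','w5')};C['top']=cam('top');C['side']=cam('side')
obs=[('w4',(315.7,246.3),(0,0,18),1),('w5',(314.5,157),(0,0,18),1),('w4',(311,145),(-107,0,30),1),
('w3',(309.4,223.5),(-128,-8,30),1),('w3',(323.2,223.5),(-128,8,30),1),('w5',(307.5,65),(-86,-8,14),.5),('w5',(321.5,65),(-86,8,14),.5),
('side',(416.7,240.7),'k',1),('top',(400.7,191.4),'k',1)]
def W(p,m,th):
    if m=='k':
        a=np.arctan2(-42,9.5)-th;m=(-60+43*np.cos(a),64+43*np.sin(a),126.5)
    c,s=np.cos(p[3]),np.sin(p[3]);m=np.array(m)/1000
    return [p[0]+c*m[0]-s*m[1],p[1]+s*m[0]+c*m[1],p[2]+m[2]]
def f(p): return np.concatenate([w*(proj(C[c],W(p,m,p[4]))[0]-uv) for c,uv,m,w in obs])
r=least_squares(f,[.526,-.253,.085,-1.424,2.76],x_scale=[.01,.01,.01,.1,.1]);p=r.x
print(p,np.degrees(p[3]),'knob',W(p,'k',p[4]));print(f(p).reshape(-1,2))
J=r.jac;print('sd/px',np.sqrt(np.diag(np.linalg.inv(J.T@J))))
np.save('cass.npy',p)
# check: orange tabs in side / walls top front corners in w5
for m in [(-50,-59,112),(-50,59,112),(50,-59,112),(0,0,136)]: print(m,proj(C['side'],W(p,m,0))[0],proj(C['w5'],W(p,m,0))[0])
print('blue slot',W(p,(0,0,40.5),0),'orange',W(p,(0,0,88.5),0))
```

```text
[ 0.5231 -0.2479  0.1026 -1.442   2.7398] -82.62257657530044 knob [np.float64(0.6102663789585758), np.float64(-0.15072370679443559), np.float64(0.22906282220847812)]
[[-0.0791  0.3821]
 [-0.0407 -0.4141]
 [-0.1235 -0.0858]
 [-0.8813 -0.4183]
 [ 0.8031 -0.7874]
 [-0.3438  1.2443]
 [ 0.7922  1.3087]
 [-0.4001 -0.94  ]
 [ 0.6157 -0.1859]]
sd/px [0.0007 0.0005 0.0019 0.0076 0.0418]
(-50, -59, 112) [376.6826 280.457 ] [232.0995  88.7426]
(-50, 59, 112) [415.9019 258.7131] [393.2387  89.9654]
(50, -59, 112) [415.3015 306.1197] [238.0725 222.479 ]
(0, 0, 136) [416.922  271.0062] [311.6012 159.2597]
blue slot [np.float64(0.5231267152754567), np.float64(-0.24785049411108223), np.float64(0.14306282220847813)] orange [np.float64(0.5231267152754567), np.float64(-0.24785049411108223), np.float64(0.19106282220847814)]
```

Run:
```python
from h import *
import pickle
from scipy.optimize import least_squares
C={n:cam('wrist',pickle.load(open(n+'.pkl','rb'))) for n in('w1','w3','w4','w5')};C['top']=cam('top');C['side']=cam('side')
p=np.load('cass.npy')
def W(m,z0=p[2]):
    c,s=np.cos(p[3]),np.sin(p[3]);m=np.array(m)/1000
    return [p[0]+c*m[0]-s*m[1],p[1]+s*m[0]+c*m[1],z0+m[2]]
print('side cam',-C['side'][2].T@C['side'][3])
# glass extents: widest horizontal run via colour mask
def glass(n,roi):
    im=cv2.imread(f'pics/{n}.png').astype(int);x0,y0,x1,y1=roi;g=im[y0:y1,x0:x1]
    m=(g.sum(2)>(330 if n!='w1' else 400)).astype(np.uint8)
    m=cv2.morphologyEx(m,cv2.MORPH_CLOSE,np.ones((5,5)))
    k,l,s,c=cv2.connectedComponentsWithStats(m);i=l[(y1-y0)//2,(x1-x0)//2];return s[i]+np.array([x0,y0,0,0,0]),c[i]+[x0,y0]
print(glass('w1',(285,268,395,352)),glass('w4',(281,205,351,262)),glass('w5',(268,105,362,205)))
d1=(C['w1'][2]@np.array([.463,.164,.0265])+C['w1'][3])[2]
for z in(.075,.085,.095,.105):
    print(z,[ (C[n][2]@np.array(W((0,0,18),z))+C[n][3])[2]/d1 for n in('w4','w5')],
     'side tabs',proj(C['side'],[W((-50,-59,52.5),z),W((-50,-59,88.5),z),W((-50,-59,16.5),z)]).round(1).tolist(),
     'w4 orange tabs',proj(C['w4'],[W((-50,-57,90),z),W((-50,57,90),z)]).round(1).tolist(),
     'w5 outer',proj(C['w5'],[W((-50,-59,112),z),W((-50,59,112),z)]).round(1).tolist())
```

```text
side cam [ 0.0017 -0.744   0.7581]
(array([ 309,  279,   65,   60, 3069]), array([341.0257, 308.6823])) (array([ 281,  210,   70,   52, 3108]), array([315.2117, 237.8301])) (array([ 268,  105,   94,  100, 7188]), array([314.5661, 153.8061]))
0.075 [np.float64(0.9626832702275947), np.float64(0.9059623977386866)] side tabs [[374.3, 313.2], [375.2, 300.1], [373.3, 325.8]] w4 orange tabs [[251.6, 210.0], [374.1, 205.3]] w5 outer [[240.5, 94.6], [386.3, 95.7]]
0.085 [np.float64(0.9396593713002678), np.float64(0.8829403618654449)] side tabs [[374.5, 309.6], [375.5, 296.3], [373.6, 322.4]] w4 orange tabs [[249.5, 211.8], [375.7, 207.0]] w5 outer [[237.6, 92.6], [388.7, 93.8]]
0.095 [np.float64(0.916635472372941), np.float64(0.8599183259922033)] side tabs [[374.8, 306.0], [375.8, 292.5], [373.8, 318.9]] w4 orange tabs [[247.2, 213.8], [377.5, 208.8]] w5 outer [[234.6, 90.5], [391.2, 91.7]]
0.105 [np.float64(0.8936115734456141), np.float64(0.8368962901189617)] side tabs [[375.1, 302.3], [376.1, 288.7], [374.1, 315.4]] w4 orange tabs [[244.8, 215.8], [379.4, 210.7]] w5 outer [[231.3, 88.2], [393.9, 89.4]]
```

Height cues disagree by about ±6 mm, so I take a 45° front view: back off in front of the mouth and pitch the tool 30°.

Call:
{"name": "servo_tool", "arguments": {"plan": [[0.25,0,0,0,0,0,8],[0.5,0,0,0,0,0,8],[0.75,0,0,0,0,0,8],[1,0,0,0,0,0,8]]}}

```text
time: 8.15
tool_pos: [0.5252, -0.2138, 0.3231]
ee_rot: [3.141, 0.0, 1.708]
wrist_force: [0.7, 0.8, -0.2]
width: 0.0155
finger_force: 30.0
```

Call:
{"name": "servo_tool", "arguments": {"plan": [[0.25,0,0,0,-0.05,0,8],[0.5,0,0,0,-0.12,0,8],[0.75,0,0,0,-0.19,0,8],[1,0,0,0,-0.26,0,8],[1,0,0,0,-0.33,0,8],[1,0,0,0,-0.33,0,8],[1,0,0,0,-0.33,0,8],[1,0,0,0,-0.33,0,8]]}}

```text
time: 8.82
tool_pos: [0.5121, -0.1168, 0.3232]
ee_rot: [3.14, 0.517, 1.706]
wrist_force: [0.2, -0.3, -0.4]
width: 0.0155
finger_force: 30.0
```

Run:
```python
from h import *
import pickle
o=robot.get_obs();print(o['time'],o['tool_pos'],o['ee_rot'],o['joint_positions'])
im=robot.snapshot('wrist');save('w6.png',im);pickle.dump(o,open('w6.pkl','wb'))
b=cv2.imread('pics/w6.png')[0:300,170:490]
cv2.imwrite('pics/w6c.png',cv2.resize(b,None,fx=2,fy=2,interpolation=2))
```

```text
8.8167 [ 0.5121 -0.1168  0.3232] [3.1401 0.517  1.7064] [-0.0205 -0.0479  1.3961 -0.5136  1.6866 -0.245 ]
```

View pics/w6c.png

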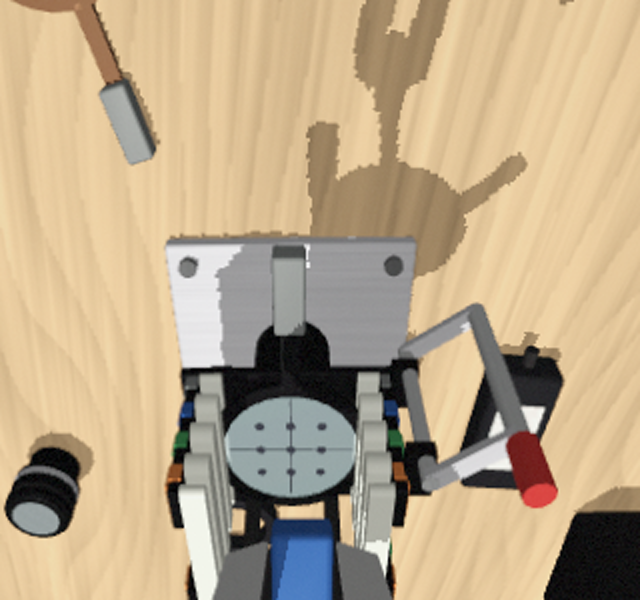

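The 45° view shows the disc cross at crop (291,449), the grey block's top face from (274,257) to (305,334), the knob top at (539,494), the orange tabs at (175,474) and (401,474), and the blue tabs at (186,411) and (390,409). I refit with these.

```bash
cat > fit.py <<'E'
from h import *
import pickle
from scipy.optimize import least_squares
C={n:cam('wrist',pickle.load(open(n+'.pkl','rb'))) for n in('w3','w4','w5','w6')};C['top']=cam('top');C['side']=cam('side')
h=lambda u,v:(u/2+170,v/2)
obs=[('w4',(315.7,246.3),(0,0,18),1),('w5',(314.5,157),(0,0,18),1),('w6',h(291,449),(0,0,18),1),
('w4',(311,145),(-107,0,30),1),('w3',(309.4,223.5),(-128,-8,30),.5),('w3',(323.2,223.5),(-128,8,30),.5),
('w6',h(274,257),(-128,-8,30),.5),('w6',h(305,257),(-128,8,30),.5),('w6',h(276,334),(-86,-8,30),.5),('w6',h(305,334),(-86,8,30),.5),
('w6',h(539,494),'t',1),('w6',h(522,438),'b',.5),('side',(416.7,240.7),'k',.5),('top',(400.7,191.4),'k',.5)]
def W(p,m,th=0):
    if isinstance(m,str):
        a=np.arctan2(-42,9.5)-th;m=(-60+43*np.cos(a),64+43*np.sin(a),126.5+{'k':0,'t':16,'b':-16}[m])
    c,s=np.cos(p[3]),np.sin(p[3]);m=np.array(m)/1000
    return np.array([p[0]+c*m[0]-s*m[1],p[1]+s*m[0]+c*m[1],p[2]+m[2]])
def f(p): return np.concatenate([w*(proj(C[c],W(p,m,p[4]))[0]-uv) for c,uv,m,w in obs])
if __name__=='__main__':
    r=least_squares(f,[.526,-.253,.09,-1.424,2.76],x_scale=[.01,.01,.01,.1,.1],loss='soft_l1');p=r.x
    print(p,np.degrees(p[3]),'knob',W(p,'k',p[4]));print(f(p).reshape(-1,2))
    np.save('cass.npy',p)
    print(proj(C['w6'],[W(p,(-50,s*57,z)) for z in(88.5,40.5) for s in(-1,1)]),'obs',h(175,474),h(401,474),h(186,411),h(390,409))
    print('blue slot',W(p,(0,0,40.5)),'orange',W(p,(0,0,88.5)))
E
python3 fit.py
```

```text
[ 0.5234 -0.2483  0.0976 -1.4409  2.6869] -82.55531587713837 knob [ 0.6088 -0.1495  0.2241]
[[ 0.1104 -0.4311]
 [ 0.1591 -0.0073]
 [-0.0381 -0.3684]
 [ 0.0387  0.5063]
 [-0.3641 -0.4654]
 [ 0.3702 -0.6559]
 [-0.4127  0.0658]
 [ 0.5148  0.1081]
 [-0.4679  0.3577]
 [ 0.2592  0.3941]
 [ 0.1436  0.0821]
 [-0.3601  0.5049]
 [-0.7576  0.4327]
 [-0.0887  0.4782]]
[[254.7596 233.5668]
 [374.3304 234.0396]
 [260.9333 202.4616]
 [369.1984 202.922 ]] obs (257.5, 237.0) (370.5, 237.0) (263.0, 205.5) (365.0, 204.5)
blue slot [ 0.5234 -0.2483  0.1381] orange [ 0.5234 -0.2483  0.1861]
```

Run:
```python
from fit import *
p=np.load('cass.npy');yaw=p[3]+np.pi
a=W(p,(-224,0,0));a[2]=.26;print(yaw,a,delta(a,yaw))
```

```text
1.700730576509778 [ 0.4943 -0.0262  0.26  ] [ 1.1215 -0.0554  0.0908  0.0018  0.3293  0.0026]
```

Call:
{"name": "servo_tool", "arguments": {"plan": [[0.25,-0.01,0,0,0.05,0,8],[0.5,-0.02,0.02,0,0.12,0,8],[0.75,-0.04,0.04,0,0.19,0,8],[1,-0.05,0.06,0,0.26,0,8],[1,-0.055,0.09,0.002,0.329,0.003,8],[1,-0.055,0.09,0.002,0.329,0.003,8],[1,-0.055,0.09,0.002,0.329,0.003,8],[1,-0.055,0.09,0.002,0.329,0.003,8]]}}

```text
time: 9.53
tool_pos: [0.4959, -0.0375, 0.2658]
ee_rot: [-3.141, 0.004, 1.699]
wrist_force: [-0.1, 1.3, -1.2]
width: 0.0157
finger_force: 30.0
```

Run:
```python
from fit import *
p=np.load('cass.npy');yaw=p[3]+np.pi
o=robot.get_obs();print(o['time'],o['tool_pos'],o['ee_rot'])
a=W(p,(-224,0,0));a[2]=.1568;print(delta(a,yaw))
```

```text
9.5333 [ 0.4959 -0.0375  0.2658] [-3.1409  0.0036  1.6987]
[ 0.118  -0.0006  1.09   -0.0004  0.0023 -0.0013]
```

Call:
{"name": "servo_tool", "arguments": {"plan": [[0.12,0,0.3,0,0,0,8],[0.12,0,0.6,0,0,0,8],[0.12,0,0.85,0,0,0,8],[0.12,0,1.0,0,0,0,8],[0.12,0,1.0,0,0,0,8],[0.12,0,1.0,0,0,0,8],[0.12,0,1.0,0,0,0,8]]}}

```text
time: 10.12
tool_pos: [0.4948, -0.0242, 0.167]
ee_rot: [3.14, 0.003, 1.702]
wrist_force: [-0.2, 0.1, -0.3]
width: 0.0159
finger_force: 30.0
```

Run:
```python
from fit import *
p=np.load('cass.npy');yaw=p[3]+np.pi
o=robot.get_obs();print(o['time'],o['tool_pos'],o['ee_rot'])
a=W(p,(-224,0,0));a[2]=.1568;print(delta(a,yaw))
im=robot.snapshot('side');save('s7.png',im)
t=robot.snapshot('top');save('t7.png',t)
b=cv2.resize(cv2.imread('pics/s7.png')[225:355,320:470],None,fx=5,fy=4.5,interpolation=2)
cv2.imwrite('pics/s7c.png',b[:600,:800])
# predicted
tc=o['tool_pos'];x=np.array([np.cos(p[3]),np.sin(p[3]),0]);y=np.array([-x[1],x[0],0])
dc=tc+.1108*x+[0,0,-.0187+.0025]
S=C['side']
q=lambda X:((proj(S,X)[0]-[320,225])*[5,4.5]).round(0).tolist()
print('disc near edge',q(dc-.048*y),'front',q(dc+.048*x),'far',q(dc+.048*y),'back',q(dc-.048*x))
print('blue groove mouth floor/top, -y side',q(W(p,(-50,-50,38))),q(W(p,(-50,-50,48))),'+y',q(W(p,(-50,50,38))),q(W(p,(-50,50,48))))
```

```text
10.1167 [ 0.4948 -0.0242  0.167 ] [3.1403 0.003  1.7022]
[-0.0196 -0.0079  0.1024  0.0009  0.0019  0.0009]
disc near edge [189.0, 281.0] front [345.0, 289.0] far [341.0, 205.0] back [193.0, 198.0]
blue groove mouth floor/top, -y side [289.0, 376.0] [290.0, 360.0] +y [448.0, 290.0] [450.0, 274.0]
```

View pics/s7c.png

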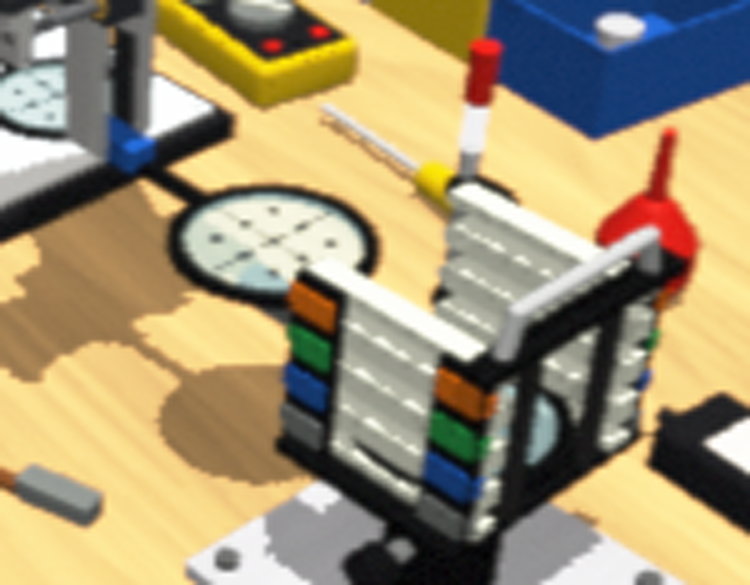

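View 10 (side) shows the blue disc centred at crop (274,246) with the tabs at (305,388). Both agree with the predictions to about 1–1.5 mm in height. I lower to groove height and start inserting slowly.

Call:
{"name": "servo_tool", "arguments": {"plan": [[-0.02,-0.008,0.05,0,0,0,8],[-0.02,-0.008,0.1,0,0,0,8],[-0.02,-0.008,0.1,0,0,0,8],[-0.02,-0.008,0.1,0,0,0,8],[-0.02,-0.008,0.1,0,0,0,8]]}}

```text
time: 10.63
tool_pos: [0.4932, -0.0266, 0.155]
ee_rot: [-3.14, 0.001, 1.701]
wrist_force: [-0.5, -0.3, -0.4]
width: 0.0162
finger_force: 30.0
```

```bash
cat > st.py <<'E'
from fit import *
import sys
p=np.load('cass.npy');yaw=p[3]+np.pi
o=robot.get_obs();x=np.array([np.cos(p[3]),np.sin(p[3]),0]);y=np.array([-x[1],x[0],0])
d=o['tool_pos']-p[:3];F=o['wrist_force'];T=o['wrist_torque']
print('t %.2f cass TCP mm x %.1f y %.1f zworld %.1f'%(o['time'],d@x*1e3,d@y*1e3,o['tool_pos'][2]*1e3),'rot',o['ee_rot'],'yawerr',o['ee_rot'][2]-yaw,'F',np.round([F@x,F@y,F[2]],1),'T',np.round([T@x,T@y,T[2]],2),'w',o['width'])
E
python3 st.py
```

```text
t 10.63 cass TCP mm x -223.8 y -1.2 zworld 155.0 rot [-3.1396  0.0014  1.701 ] yawerr 0.0002772678189815192 F [ 0.2 -0.6 -0.4] T [-0.08  0.01 -0.01] w 0.01616956896044559
```

Call:
{"name": "servo_tool", "arguments": {"plan": [[-0.05,0.012,-0.015,0,0,0,8],[-0.1,0.012,-0.015,0,0,0,8],[-0.15,0.012,-0.015,0,0,0,8],[-0.2,0.012,-0.015,0,0,0,8],[-0.25,0.012,-0.015,0,0,0,8],[-0.3,0.012,-0.015,0,0,0,8],[-0.35,0.012,-0.015,0,0,0,8],[-0.4,0.012,-0.015,0,0,0,8],[-0.4,0.012,-0.015,0,0,0,8]]}}

```text
time: 11.38
tool_pos: [0.4998, -0.067, 0.1566]
ee_rot: [-3.14, 0.002, 1.7]
wrist_force: [0.1, 0.2, -0.7]
width: 0.0154
finger_force: 30.0
```

```bash
python3 st.py
```

```text
t 11.38 cass TCP mm x -182.8 y 0.1 zworld 156.6 rot [-3.1398  0.0019  1.7001] yawerr -0.0006337715003139621 F [-0.1  0.1 -0.7] T [-0.02  0.07  0.05] w 0.015350932384511051
```

Call:
{"name": "servo_tool", "arguments": {"plan": [[-0.05,0,0,0,0,0,8],[-0.1,0,0,0,0,0,8],[-0.15,0,0,0,0,0,8],[-0.2,0,0,0,0,0,8],[-0.25,0,0,0,0,0,8],[-0.25,0,0,0,0,0,8]]}}

```text
time: 11.88
tool_pos: [0.503, -0.0918, 0.1567]
ee_rot: [-3.14, 0.002, 1.7]
wrist_force: [0.5, -0.2, -0.5]
width: 0.0159
finger_force: 30.0
```

Call:
{"name": "servo_tool", "arguments": {"plan": [[-0.05,0,0,0,0,0,8],[-0.1,0,0,0,0,0,8],[-0.15,0,0,0,0,0,8],[-0.2,0,0,0,0,0,8],[-0.25,0,0,0,0,0,8],[-0.25,0,0,0,0,0,8]]}}

```text
time: 12.38
tool_pos: [0.5063, -0.1166, 0.1567]
ee_rot: [-3.14, 0.002, 1.7]
wrist_force: [-0.1, 0.5, -0.4]
width: 0.0158
finger_force: 30.0
```

```bash
python3 st.py
```

```text
t 12.38 cass TCP mm x -132.8 y 0.1 zworld 156.7 rot [-3.1398  0.002   1.7001] yawerr -0.0005964667673143964 F [-0.6 -0.1 -0.4] T [-0.05  0.02 -0.02] w 0.015807434306370226
```

Call:
{"name": "servo_tool", "arguments": {"plan": [[-0.05,0,0,0,0,0,8],[-0.1,0,0,0,0,0,8],[-0.15,0,0,0,0,0,8],[-0.18,0,0,0,0,0,8],[-0.18,0,0.01,0,0,0,8],[-0.18,0,0.015,0,0,0,8],[-0.18,0,0.015,0,0,0,8]]}}

```text
time: 12.97
tool_pos: [0.5086, -0.1337, 0.1554]
ee_rot: [-3.14, 0.002, 1.701]
wrist_force: [0.3, -0.7, 0.5]
width: 0.0156
finger_force: 30.0
```

Call:
{"name": "servo_tool", "arguments": {"plan": [[0,0,0.01,0,0,0,8],[0,0,0.01,0,0,0,8],[0,0,0.01,0,0,0,8]]}}

```text
time: 13.22
tool_pos: [0.5087, -0.1336, 0.1548]
ee_rot: [-3.141, 0.002, 1.701]
wrist_force: [-0.1, -0.3, 0.5]
width: 0.0157
finger_force: 30.0
```

```bash
python3 st.py
```

```text
t 13.22 cass TCP mm x -115.7 y 0.3 zworld 154.8 rot [-3.1406  0.0024  1.7013] yawerr 0.0006191623178162242 F [ 0.3 -0.1  0.5] T [-0.07 -0.28 -0.04] w 0.0156658500539921
```

Call:
{"name": "servo_tool", "arguments": {"plan": [[-0.01,0,-0.004,0,0,0,8],[-0.02,0,-0.004,0,0,0,8],[-0.03,0,-0.004,0,0,0,8],[-0.035,0,-0.004,0,0,0,8],[-0.035,0,-0.004,0,0,0,8]]}}

```text
time: 13.63
tool_pos: [0.5091, -0.1367, 0.1548]
ee_rot: [-3.14, 0.001, 1.701]
wrist_force: [-0.1, 1.8, 2.3]
width: 0.0158
finger_force: 30.0
```

```bash
python3 st.py
```

```text
t 13.63 cass TCP mm x -112.6 y 0.4 zworld 154.8 rot [-3.1403  0.0011  1.7015] yawerr 0.0007303653164243418 F [-1.8  0.1  2.3] T [ 0.04  0.2  -0.  ] w 0.015840366673609878
```

Call:
{"name": "servo_tool", "arguments": {"plan": [[-0.008,0,0,0,0,0,8],[-0.015,0,0,0,0,0,8],[-0.015,0,0,0,0,0,8]]}}

```text
time: 13.88
tool_pos: [0.5091, -0.1377, 0.1547]
ee_rot: [-3.14, -0.0, 1.702]
wrist_force: [-0.4, 5.2, 2.1]
width: 0.0158
finger_force: 30.0
```

```bash
python3 st.py
```

```text
t 13.88 cass TCP mm x -111.6 y 0.2 zworld 154.7 rot [-3.14   -0.0002  1.7015] yawerr 0.0008117059110208658 F [-5.2  0.3  2.1] T [ 0.09  0.71 -0.03] w 0.015784763632302946
```

The disc is at the stop, 5 N at the expected position. I release it and rise.

Call:
{"name": "servo_tool", "arguments": {"plan": [[0,0,0,0,0,0,24],[0,0,0,0,0,0,36],[0,0,0,0,0,0,36],[0,0,0,0,0,0,36]]}}

```text
time: 14.22
tool_pos: [0.5089, -0.1389, 0.1542]
ee_rot: [-3.139, 0.002, 1.701]
wrist_force: [0.4, -0.5, -0.7]
width: 0.0354
finger_force: 0.0
```

Call:
{"name": "servo_tool", "arguments": {"plan": [[0,0,-0.1,0,0,0,36],[0,0,-0.3,0,0,0,36],[0,0,-0.6,0,0,0,36],[0,0,-1,0,0,0,36],[0,0,-1,0,0,0,36],[0,0,-1,0,0,0,36]]}}

```text
time: 14.72
tool_pos: [0.5107, -0.139, 0.2589]
ee_rot: [3.137, 0.006, 1.701]
wrist_force: [-0.5, 1.0, -0.8]
width: 0.0359
finger_force: 0.0
```

```bash
python3 st.py
cat > blk.py <<'E'
from fit import *
import sys
def block(col,roi=None,ztop=None,show=True):
    o=robot.get_obs();Cw=cam('wrist',o);im=robot.snapshot('wrist');hsv=cv2.cvtColor(im,cv2.COLOR_RGB2HSV)
    lo,hi={'blue':((100,110,40),(130,255,255)),'orange':((5,120,70),(20,255,255))}[col]
    m=cv2.inRange(hsv,lo,hi)
    if roi: z=np.zeros_like(m);x0,y0,x1,y1=roi;z[y0:y1,x0:x1]=m[y0:y1,x0:x1];m=z
    c=max(cv2.findContours(m,0,2)[0],key=cv2.contourArea);
    print(col,'bbox',cv2.boundingRect(c),'area',cv2.contourArea(c))
    w=np.array([atz(Cw,q[0],ztop)[:2]*1000 for q in c],np.float32);r=cv2.minAreaRect(w)
    b=cv2.boxPoints(r);e=[b[1]-b[0],b[2]-b[1]];l=max(e,key=np.linalg.norm);l=l*np.sign(-l[1])
    save('b%d.png'%int(o['time']*100),im)
    return np.array(r[0])/1000,r[1],np.arctan2(l[1],l[0])
E
python3 - <<'E'
from blk import *
p=np.load('cass.npy')
g,s,a=block('blue',None,p[2]+.054)
x=np.array([np.cos(p[3]),np.sin(p[3])]);y=np.array([-x[1],x[0]]);d=g-p[:2]
print('block cass',d@x*1e3,d@y*1e3,s,'yaw rel deg',np.degrees(a-p[3]))
E
```

```text
t 14.72 cass TCP mm x -110.1 y 1.7 zworld 258.9 rot [3.1365 0.0056 1.701 ] yawerr 0.00023148387119520386 F [-1.  -0.4 -0.8] T [-0.08 -0.02  0.03] w 0.03594497565912475
blue bbox (309, 219, 19, 53) area 923.5
block cass -108.84250104299466 -0.7457666861771948 (14.73330020904541, 43.39274215698242) yaw rel deg -0.03662930259811379
```

Call:
{"name": "servo_tool", "arguments": {"plan": [[0.2,-0.015,0,0,0,0,0],[0.4,-0.015,0,0,0,0,0],[0.4,-0.015,0.3,0,0,0,0],[0.4,-0.015,0.6,0,0,0,0],[0.4,-0.015,0.9,0,0,0,0],[0.4,-0.015,1,0,0,0,0],[0.4,-0.015,1,0,0,0,0],[0.4,-0.015,1,0,0,0,0]]}}

```text
time: 15.43
tool_pos: [0.502, -0.0989, 0.1541]
ee_rot: [-3.138, 0.001, 1.701]
wrist_force: [0.1, 0.4, -0.7]
width: 0.0004
finger_force: 0.0
```

Call:
{"name": "servo_tool", "arguments": {"plan": [[-0.04,0,0,0,0,0,0],[-0.08,0,0,0,0,0,0],[-0.11,0,0,0,0,0,0],[-0.11,0,0,0,0,0,0]]}}

```text
time: 15.77
tool_pos: [0.5047, -0.1109, 0.1561]
ee_rot: [3.141, 0.003, 1.7]
wrist_force: [0.3, 0.6, -0.2]
width: 0.0003
finger_force: 0.0
```

```bash
python3 st.py
```

```text
t 15.77 cass TCP mm x -138.7 y -0.7 zworld 156.1 rot [3.141  0.003  1.7002] yawerr -0.0005011196348363445 F [-0.5  0.4 -0.2] T [-0.08 -0.05  0.01] w 0.00029876165582702304
```

Call:
{"name": "servo_tool", "arguments": {"plan": [[-0.01,0.005,0,0,0,0,0],[-0.02,0.005,0,0,0,0,0],[-0.02,0.005,0,0,0,0,0]]}}

```text
time: 16.02
tool_pos: [0.5048, -0.1118, 0.1548]
ee_rot: [-3.14, 0.001, 1.701]
wrist_force: [-0.2, -0.2, 0.5]
width: 0.0003
finger_force: 0.2
```

Call:
{"name": "servo_tool", "arguments": {"plan": [[-0.01,0,0,0,0,0,0],[-0.015,0,0,0,0,0,0],[-0.015,0,0,0,0,0,0]]}}

```text
time: 16.27
tool_pos: [0.5047, -0.112, 0.1546]
ee_rot: [-3.14, -0.001, 1.702]
wrist_force: [-0.5, 5.5, 2.8]
width: 0.0007
finger_force: 2.5
```

```bash
python3 st.py
```

```text
t 16.27 cass TCP mm x -137.6 y -0.9 zworld 154.6 rot [-3.1397 -0.0011  1.702 ] yawerr 0.001224046887706498 F [-5.5  0.2  2.8] T [-0.1   0.88 -0.02] w 0.0006624632278156055
```

The stop resists at 5.5 N, so blue is home. Now to the orange target.

Call:
{"name": "servo_tool", "arguments": {"plan": [[0.2,0,-0.1,0,0,0,0],[0.5,0,-0.3,0,0,0,40],[0.9,0,-0.5,0,0,0,40],[1,0.1,-0.5,0,0,0,40]]}}

```text
time: 16.6
tool_pos: [0.5023, -0.0105, 0.209]
ee_rot: [3.137, 0.003, 1.703]
wrist_force: [0.5, -0.9, 1.3]
width: 0.0173
finger_force: 0.0
```

Call:
{"name": "servo_tool", "arguments": {"plan": [[0.4,0.15,0,0,0,0,40],[0.8,0.3,0,0,0,0,40],[1,0.4,0,0,0,0,40]]}}

```text
time: 16.85
tool_pos: [0.529, 0.0943, 0.2045]
ee_rot: [-3.142, 0.002, 1.703]
wrist_force: [0.3, -1.1, -0.7]
width: 0.037
finger_force: 0.0
```

Call:
{"name": "servo_tool", "arguments": {"plan": [[0.4,0.15,0,0,0,0,40],[0.8,0.3,0,0,0,0,40],[1,0.5,0,0,0,0,40]]}}

```text
time: 17.1
tool_pos: [0.5647, 0.2005, 0.2042]
ee_rot: [-3.141, 0.002, 1.704]
wrist_force: [-0.4, -0.9, 0.5]
width: 0.04
finger_force: 0.0
```

Call:
{"name": "servo_tool", "arguments": {"plan": [[0.4,0.15,0,0,0,0.05,40],[0.8,0.3,0,0,0,0.055,40],[0.95,0.44,0,0,0,0.055,40],[0.95,0.44,0,0,0,0.055,40],[0.95,0.44,0,0,0,0.055,40],[0.95,0.44,0,0,0,0.055,40]]}}

```text
time: 17.6
tool_pos: [0.5964, 0.2962, 0.2034]
ee_rot: [-3.14, 0.003, 1.614]
wrist_force: [-0.3, -0.7, 0.7]
width: 0.04
finger_force: 0.0
```

Run:
```python
from blk import *
o=robot.get_obs();print(o['time'],o['tool_pos'],o['ee_rot'])
g,s,a=block('orange',(200,100,440,340),.038)
print('grip',g,s,np.degrees(a))
im=robot.snapshot('wrist');C0=cam('wrist',o)
print('expect',proj(C0,[[.5961,.2932,.04]]))
for z in(.10,.044):
  t=np.r_[g-.004*np.array([np.cos(a),np.sin(a)]),z];print(t,delta(t,a+np.pi))
```

```text
17.6 [0.5964 0.2962 0.2034] [-3.1397  0.0033  1.6141]
orange bbox (316, 210, 17, 44) area 632.0
grip [0.599  0.2928] (15.408793449401855, 43.05269241333008) -89.48469
expect [[321.3648 231.7478]]
[0.5989 0.2968 0.1   ] [ 0.0129  0.0269  1.0418 -0.0007  0.0015  0.0212]
[0.5989 0.2968 0.044 ] [ 0.0142  0.0275  1.6018 -0.0007  0.0015  0.0212]
```

Call:
{"name": "servo_tool", "arguments": {"plan": [[0.013,0.027,0.35,0,0.001,0.015,40],[0.013,0.027,0.7,0,0.001,0.015,40],[0.013,0.027,1,0,0.001,0.015,40],[0.013,0.027,1,0,0.001,0.015,40],[0.013,0.027,1,0,0.001,0.015,40]]}}

```text
time: 18.12
tool_pos: [0.5976, 0.2967, 0.1022]
ee_rot: [-3.136, 0.002, 1.59]
wrist_force: [-0.5, 1.3, 0.2]
width: 0.0401
finger_force: 0.0
```

Run:
```python
from blk import *
o=robot.get_obs();print(o['time'],o['tool_pos'],o['ee_rot'])
g,s,a=block('orange',(200,100,440,400),.040)
print('grip',g,s,np.degrees(a))
t=np.r_[g-.004*np.array([np.cos(a),np.sin(a)]),.0435];print(t,delta(t,1.590))
```

```text
18.1167 [0.5976 0.2967 0.1022] [-3.136   0.002   1.5898]
orange bbox (313, 234, 23, 62) area 1302.0
grip [0.5987 0.2944] (15.020515441894531, 43.756683349609375) -88.28385
[0.5986 0.2984 0.0435] [ 0.0076 -0.0061  0.6163 -0.0004 -0.     -0.    ]
```

Call:
{"name": "servo_tool", "arguments": {"plan": [[0.005,0.01,0.2,0,0,0,40],[0.005,0.01,0.4,0,0,0,40],[0.005,0.01,0.55,0,0,0,40],[0.005,0.01,0.58,0,0,0,40],[0.005,0.01,0.58,0,0,0,40],[0.005,0.01,0.58,0,0,0,40]]}}

```text
time: 18.67
tool_pos: [0.6013, 0.2994, 0.0489]
ee_rot: [3.139, -0.001, 1.591]
wrist_force: [-0.3, -0.6, 0.4]
width: 0.0399
finger_force: 0.0
```

Run:
```python
from h import *
o=robot.get_obs();print(o['time'],o['tool_pos'],o['ee_rot'])
```

```text
18.6667 [0.6013 0.2994 0.0489] [ 3.1387 -0.0015  1.591 ]
```

Call:
{"name": "servo_tool", "arguments": {"plan": [[-0.008,-0.02,0.03,0,0,0,40],[-0.008,-0.02,0.055,0,0,0,40],[-0.008,-0.02,0.055,0,0,0,40],[-0.008,-0.02,0.055,0,0,0,40]]}}

```text
time: 19.0
tool_pos: [0.5982, 0.2983, 0.0414]
ee_rot: [3.141, -0.0, 1.591]
wrist_force: [-0.2, -0.2, 2.5]
width: 0.04
finger_force: 1.2
```

Run:
```python
from blk import *
o=robot.get_obs();print(o['time'],o['tool_pos'],o['ee_rot'])
g,s,a=block('orange',(200,100,440,400),.040)
print('grip',g,s,np.degrees(a))
```

```text
19.0 [0.5982 0.2983 0.0414] [ 3.1415 -0.0005  1.5913]
orange bbox (308, 263, 31, 82) area 2308.5
grip [0.5988 0.2951] (15.225597381591797, 45.195072174072266) -88.50692
```

Call:
{"name": "servo_tool", "arguments": {"plan": [[0,0.005,-0.025,0,0,0,40],[0,0.005,-0.025,0,0,0,40],[0,0.005,-0.025,0,0,0,8],[0,0.005,-0.025,0,0,0,8],[0,0.005,-0.025,0,0,0,8],[0,0.005,-0.025,0,0,0,8],[0,0.005,-0.025,0,0,0,8],[0,0.005,-0.025,0,0,0,8]]}}

```text
time: 19.72
tool_pos: [0.5981, 0.2981, 0.0425]
ee_rot: [-3.14, 0.0, 1.591]
wrist_force: [-0.7, 0.5, -0.6]
width: 0.0155
finger_force: 30.0
```

Run:
```python
from h import *
o=robot.get_obs();print(o['time'],o['tool_pos'],o['ee_rot'],o['width'],o['finger_force'],o['wrist_force'],o['wrist_torque'])
```

```text
19.7167 [0.5981 0.2981 0.0425] [-3.1395  0.0003  1.5912] 0.015507945257367359 29.976331293582916 [-0.6638  0.461  -0.5923] [-0.0845  0.0107  0.0257]
```

Call:
{"name": "servo_tool", "arguments": {"plan": [[0,0,-0.08,0,0,0,8],[0,0,-0.25,0,0,0,8],[0,0,-0.5,0,0,0,8],[0,0,-0.75,0,0,0,8],[0,0,-1,0,0,0,8]]}}

```text
time: 20.13
tool_pos: [0.5981, 0.2981, 0.144]
ee_rot: [-3.139, 0.0, 1.591]
wrist_force: [0.4, -0.0, -0.7]
width: 0.0154
finger_force: 30.0
```

Call:
{"name": "servo_tool", "arguments": {"plan": [[-0.1,0,-0.25,0,0,0,8],[-0.3,-0.1,-0.5,0,0,0,8],[-0.5,-0.2,-0.75,0,0,0,8],[-0.75,-0.3,-0.95,0,0,0,8],[-1,-0.4,-1,0,0,0,8]]}}

```text
time: 20.55
tool_pos: [0.5614, 0.1971, 0.2483]
ee_rot: [3.135, -0.002, 1.592]
wrist_force: [1.1, -0.5, -1.1]
width: 0.0155
finger_force: 30.0
```

Call:
{"name": "servo_tool", "arguments": {"plan": [[-0.25,-0.1,0,0,0,0,8],[-0.5,-0.2,0,0,0,0,8],[-0.75,-0.3,0,0,0,0,8],[-1,-0.4,0,0,0,0,8]]}}

```text
time: 20.88
tool_pos: [0.5218, 0.0955, 0.2436]
ee_rot: [-3.141, -0.0, 1.591]
wrist_force: [0.2, -0.6, -0.4]
width: 0.0159
finger_force: 30.0
```

Call:
{"name": "servo_tool", "arguments": {"plan": [[-0.25,-0.08,0,0,0,-0.03,8],[-0.5,-0.16,0,0,0,-0.07,8],[-0.75,-0.24,0,0,0,-0.07,8],[-1,-0.3,0,0,0,-0.07,8],[-1,-0.3,0,0,0,-0.07,8],[-1,-0.3,0,0,0,-0.07,8],[-1,-0.3,0,0,0,-0.07,8]]}}

```text
time: 21.47
tool_pos: [0.4947, -0.0036, 0.2434]
ee_rot: [-3.141, -0.001, 1.701]
wrist_force: [-0.4, 0.2, -1.5]
width: 0.0156
finger_force: 30.0
```

```bash
python3 st.py
python3 - <<'E'
from fit import *
p=np.load('cass.npy');a=W(p,(-226,0,0));a[2]=.2046;print(delta(a,p[3]+np.pi))
E
```

```text
t 21.47 cass TCP mm x -246.4 y 3.3 zworld 243.4 rot [-3.1407 -0.0007  1.701 ] yawerr 0.00030201093437676185 F [-0.3 -0.4 -1.5] T [-0.02  0.08  0.01] w 0.01559389772094702
[-0.204  -0.0328  0.3876 -0.0006 -0.0005  0.0002]
```

Call:
{"name": "servo_tool", "arguments": {"plan": [[0,-0.03,0.2,0,0,0,8],[0,-0.033,0.35,0,0,0,8],[-0.1,-0.033,0.39,0,0,0,8],[-0.2,-0.033,0.39,0,0,0,8],[-0.2,-0.033,0.39,0,0,0,8],[-0.2,-0.033,0.39,0,0,0,8],[-0.2,-0.033,0.39,0,0,0,8]]}}

```text
time: 22.05
tool_pos: [0.4947, -0.0244, 0.2052]
ee_rot: [3.141, 0.0, 1.701]
wrist_force: [-0.2, -0.8, -1.2]
width: 0.0154
finger_force: 30.0
```

```bash
python3 st.py
```

```text
t 22.05 cass TCP mm x -225.8 y 0.6 zworld 205.2 rot [3.1412 0.0002 1.7009] yawerr 0.00014682486021788677 F [ 0.8 -0.3 -1.2] T [-0.03  0.07 -0.02] w 0.015424622051942873
```

Call:
{"name": "servo_tool", "arguments": {"plan": [[-0.05,-0.005,0,0,0,0,8],[-0.1,-0.005,0,0,0,0,8],[-0.15,-0.005,0,0,0,0,8],[-0.2,-0.005,0,0,0,0,8],[-0.25,-0.005,0,0,0,0,8],[-0.3,-0.005,0,0,0,0,8],[-0.35,-0.005,0,0,0,0,8],[-0.4,-0.005,0,0,0,0,8],[-0.43,-0.005,0,0,0,0,8]]}}

```text
time: 22.8
tool_pos: [0.4991, -0.0677, 0.2039]
ee_rot: [-3.14, 0.0, 1.701]
wrist_force: [0.0, 0.2, -0.6]
width: 0.0156
finger_force: 30.0
```

```bash
python3 st.py
```

```text
t 22.80 cass TCP mm x -182.2 y -0.6 zworld 203.9 rot [-3.1399  0.0001  1.7006] yawerr -8.643195819879601e-05 F [-0.2  0.1 -0.6] T [-0.08  0.06 -0.05] w 0.015599406508773186
```

Call:
{"name": "servo_tool", "arguments": {"plan": [[-0.05,0,0,0,0,0,8],[-0.1,0,0,0,0,0,8],[-0.15,0,0,0,0,0,8],[-0.2,0,0,0,0,0,8],[-0.25,0,0,0,0,0,8],[-0.25,0,0,0,0,0,8]]}}

```text
time: 23.3
tool_pos: [0.5024, -0.0928, 0.2039]
ee_rot: [-3.14, 0.0, 1.7]
wrist_force: [-0.2, -0.7, -1.0]
width: 0.0157
finger_force: 30.0
```

```bash
python3 st.py
```

```text
t 23.30 cass TCP mm x -157.0 y -0.6 zworld 203.9 rot [-3.1399  0.0004  1.7002] yawerr -0.0004962236139773868 F [ 0.7 -0.3 -1. ] T [-0.07  0.    0.04] w 0.015692340670813158
```

Clean so far. I continue to near the stop, then lower onto the floor.

Call:
{"name": "servo_tool", "arguments": {"plan": [[-0.05,0.005,0,0,0,0,8],[-0.1,0.005,0,0,0,0,8],[-0.15,0.005,0,0,0,0,8],[-0.2,0.005,0,0,0,0,8],[-0.25,0.005,0,0,0,0,8],[-0.3,0.005,0,0,0,0,8],[-0.35,0.005,0,0,0,0,8],[-0.39,0.005,0,0,0,0,8],[-0.4,0.005,0,0,0,0,8],[-0.4,0.005,0.01,0,0,0,8],[-0.4,0.005,0.01,0,0,0,8]]}}

```text
time: 24.22
tool_pos: [0.5081, -0.1318, 0.2032]
ee_rot: [-3.14, 0.001, 1.701]
wrist_force: [0.5, -0.7, -0.2]
width: 0.0156
finger_force: 30.0
```

```bash
python3 st.py
```

```text
t 24.22 cass TCP mm x -117.5 y -0.0 zworld 203.2 rot [-3.1403  0.0009  1.7009] yawerr 0.00014083773499451446 F [ 0.7  0.4 -0.2] T [-0.12 -0.26 -0.01] w 0.015633785215491223
```

Call:
{"name": "servo_tool", "arguments": {"plan": [[0,0,0.008,0,0,0,8],[0,0,0.008,0,0,0,8],[0,0,0.008,0,0,0,8]]}}

```text
time: 24.47
tool_pos: [0.5081, -0.1317, 0.2027]
ee_rot: [-3.141, 0.001, 1.701]
wrist_force: [-0.4, -1.7, 1.8]
width: 0.0159
finger_force: 30.0
```

```bash
python3 st.py
```

```text
t 24.47 cass TCP mm x -117.7 y 0.0 zworld 202.7 rot [-3.1407  0.0013  1.7013] yawerr 0.0005256171604510751 F [ 1.6 -0.7  1.8] T [-0.16 -0.42 -0.06] w 0.015922021385529967
```

Call:
{"name": "servo_tool", "arguments": {"plan": [[-0.01,0,-0.004,0,0,0,8],[-0.02,0,-0.004,0,0,0,8],[-0.03,0,-0.004,0,0,0,8],[-0.04,0,-0.004,0,0,0,8],[-0.045,0,-0.004,0,0,0,8],[-0.045,0,-0.004,0,0,0,8]]}}

```text
time: 24.97
tool_pos: [0.5087, -0.1357, 0.2026]
ee_rot: [-3.14, -0.0, 1.701]
wrist_force: [0.0, 1.9, 1.2]
width: 0.0158
finger_force: 30.0
```

```bash
python3 st.py
```

```text
t 24.97 cass TCP mm x -113.6 y 0.1 zworld 202.6 rot [-3.1404 -0.0004  1.7013] yawerr 0.0006161562084381345 F [-1.9  0.3  1.2] T [-0.    0.2   0.03] w 0.015846219737155304
```

Call:
{"name": "servo_tool", "arguments": {"plan": [[-0.008,0,0,0,0,0,8],[-0.012,0,0,0,0,0,8],[-0.012,0,0,0,0,0,8]]}}

```text
time: 25.22
tool_pos: [0.5087, -0.1364, 0.2026]
ee_rot: [-3.14, -0.002, 1.702]
wrist_force: [-0.0, 3.8, 3.1]
width: 0.0154
finger_force: 30.0
```

```bash
python3 st.py
```

```text
t 25.22 cass TCP mm x -112.9 y 0.0 zworld 202.6 rot [-3.1402 -0.0016  1.7016] yawerr 0.000907190860533813 F [-3.8  0.5  3.1] T [-0.03  0.61  0.02] w 0.01539509958416658
```

Call:
{"name": "servo_tool", "arguments": {"plan": [[-0.005,0,0,0,0,0,8],[-0.005,0,0,0,0,0,24],[-0.005,0,0,0,0,0,36],[-0.005,0,0,0,0,0,36],[-0.005,0,0,0,0,0,36]]}}

```text
time: 25.63
tool_pos: [0.5087, -0.1381, 0.2022]
ee_rot: [-3.139, 0.001, 1.701]
wrist_force: [1.1, -0.0, 0.3]
width: 0.0351
finger_force: 0.0
```

Call:
{"name": "servo_tool", "arguments": {"plan": [[0,0,-0.1,0,0,0,36],[0,0,-0.3,0,0,0,36],[0,0,-0.5,0,0,0,36],[0,0,-0.6,0,0,0,36],[0.2,0,-0.6,0,0,0,0],[0.4,0,-0.6,0,0,0,0],[0.4,0,-0.3,0,0,0,0],[0.4,0,-0.1,0,0,0,0],[0.4,0,0,0,0,0,0],[0.4,0,0,0,0,0,0],[0.33,0,0,0,0,0,0],[0.3,0,0,0,0,0,0]]}}

```text
time: 26.63
tool_pos: [0.5057, -0.109, 0.2041]
ee_rot: [3.141, 0.002, 1.701]
wrist_force: [-0.6, 0.1, -0.5]
width: 0.0005
finger_force: 0.0
```

```bash
python3 st.py
```

```text
t 26.63 cass TCP mm x -140.5 y 0.6 zworld 204.1 rot [3.141  0.0016 1.7007] yawerr 1.1432024502378013e-05 F [-0.2 -0.5 -0.5] T [-0.07 -0.04 -0.02] w 0.00046647615577484627
```

Call:
{"name": "servo_tool", "arguments": {"plan": [[-0.01,-0.005,0,0,0,0,0],[-0.02,-0.005,0,0,0,0,0],[-0.03,-0.005,0,0,0,0,0],[-0.03,-0.005,0,0,0,0,0]]}}

```text
time: 26.97
tool_pos: [0.505, -0.1112, 0.2032]
ee_rot: [-3.141, 0.0, 1.701]
wrist_force: [-0.4, 0.4, 0.1]
width: 0.0007
finger_force: 0.0
```

```bash
python3 st.py
```

```text
t 26.97 cass TCP mm x -138.4 y -0.4 zworld 203.2 rot [-3.1409  0.0004  1.7007] yawerr 6.597208583647429e-06 F [-0.4 -0.4  0.1] T [-0.07 -0.03 -0.03] w 0.0007184996671758493
```

Call:
{"name": "servo_tool", "arguments": {"plan": [[-0.008,0,0,0,0,0,0],[-0.015,0,0,0,0,0,0],[-0.015,0,0,0,0,0,0]]}}

```text
time: 27.22
tool_pos: [0.505, -0.1118, 0.2026]
ee_rot: [-3.14, -0.001, 1.702]
wrist_force: [0.0, 1.4, 0.2]
width: 0.0005
finger_force: 0.8
```

```bash
python3 st.py
```

```text
t 27.22 cass TCP mm x -137.8 y -0.5 zworld 202.6 rot [-3.1401 -0.0012  1.7017] yawerr 0.0009368607937612072 F [-1.4  0.2  0.2] T [-0.02  0.23  0.01] w 0.00047026839416477523
```

Call:
{"name": "servo_tool", "arguments": {"plan": [[-0.01,0,0,0,0,0,0],[-0.016,0,0,0,0,0,0],[-0.016,0,0,0,0,0,0]]}}

```text
time: 27.47
tool_pos: [0.5049, -0.1121, 0.2026]
ee_rot: [-3.14, -0.004, 1.703]
wrist_force: [-0.7, 6.6, 2.1]
width: 0.0003
finger_force: 2.9
```

```bash
python3 st.py
```

```text
t 27.47 cass TCP mm x -137.5 y -0.6 zworld 202.6 rot [-3.1397 -0.0039  1.7025] yawerr 0.0018097265144356722 F [-6.7  0.2  2.1] T [-0.13  0.98  0.03] w 0.00033610642210478626
```

Both blocks bottom out at the same place, so both are home. I back off and rise, check the orange block numerically, then go over the knob.

Call:
{"name": "servo_tool", "arguments": {"plan": [[0.1,0,0,0,0,0,0],[0.15,0,-0.3,0,0,0,10],[0.15,0,-0.6,0,0,0,30],[0.1,0.2,-0.9,0,0,0,40],[0,0.3,-1,0,0,0,40],[0,0.3,-1,0,0,0,40],[0,0.3,-1,0,0,0,40],[0,0.3,-1,0,0,0,40]]}}

```text
time: 28.13
tool_pos: [0.5343, -0.1097, 0.301]
ee_rot: [-3.137, -0.001, 1.701]
wrist_force: [-0.1, 0.2, -1.2]
width: 0.0391
finger_force: 0.0
```

```bash
python3 st.py
python3 - <<'E'
from blk import *
p=np.load('cass.npy')
x=np.array([np.cos(p[3]),np.sin(p[3])]);y=np.array([-x[1],x[0]])
g,s,a=block('orange',(180,150,420,400),p[2]+.102);d=g-p[:2]
print('orange block cass',d@x*1e3,d@y*1e3,s,'yaw rel deg',np.degrees(a-p[3]))
o=robot.get_obs();Cw=cam('wrist',o);im=robot.snapshot('wrist');hsv=cv2.cvtColor(im,cv2.COLOR_RGB2HSV)
m=cv2.inRange(hsv,(0,150,60),(6,255,255))|cv2.inRange(hsv,(174,150,60),(180,255,255))
k,l,s,c=cv2.connectedComponentsWithStats(m)
for i in range(1,k):
    if s[i,4]>60: print('red',s[i],c[i],(atz(Cw,c[i],p[2]+.1265)[:2]-p[:2])@np.c_[x,y]*1e3)
print('pred knob px top,mid,bot',[proj(Cw,W(p,q,p[4]))[0].round(1).tolist() for q in 'tkb'])
E
```

```text
t 28.13 cass TCP mm x -136.0 y 28.8 zworld 301.0 rot [-3.1373 -0.0009  1.701 ] yawerr 0.00025630584753089103 F [-0.2 -0.1 -1.2] T [-0.06 -0.08  0.01] w 0.03911864673833734
orange bbox (275, 252, 22, 53) area 716.5
orange block cass -109.43050306819936 -0.26769224791470975 (16.234825134277344, 44.89417266845703) yaw rel deg 1.4319296708463278
red [527   3  10  11  79] [531.2911   7.9114] [-300.1738  160.8466]
red [556  11  10  10  80] [560.4375  15.4   ] [-296.8464  180.8994]
red [ 479  225   65   44 1733] [505.2268 246.8217] [-143.2601  161.0863]
red [401 303  22  22 277] [410.13   312.0072] [-92.219   94.9311]
pred knob px top,mid,bot [[418.6, 328.7], [413.0, 318.3], [408.0, 309.1]]
```

Call:
{"name": "servo_tool", "arguments": {"plan": [[-0.2,0.3,0,0,0,0,50],[-0.4,0.6,0,0,0,0,50],[-0.49,0.69,0,0,0,0,50],[-0.49,0.69,0,0,0,0,50],[-0.49,0.69,0,0,0,0,50],[-0.49,0.69,0,0,0,0,50]]}}

```text
time: 28.73
tool_pos: [0.609, -0.149, 0.3022]
ee_rot: [-3.139, -0.001, 1.701]
wrist_force: [-0.5, 0.0, -0.1]
width: 0.0498
finger_force: 0.0
```

```bash
cat > kn.py <<'E'
from blk import *
p=np.load('cass.npy')
x=np.array([np.cos(p[3]),np.sin(p[3])]);y=np.array([-x[1],x[0]])
o=robot.get_obs();Cw=cam('wrist',o);im=robot.snapshot('wrist');save('k%d.png'%int(o['time']*100),im);hsv=cv2.cvtColor(im,cv2.COLOR_RGB2HSV)
m=cv2.inRange(hsv,(0,150,60),(6,255,255))|cv2.inRange(hsv,(174,150,60),(180,255,255))
k,l,s,c=cv2.connectedComponentsWithStats(m)
for i in range(1,k):
    if s[i,4]>60: print('red',s[i],c[i],(atz(Cw,c[i],p[2]+.1265)[:2]-p[:2])@np.c_[x,y]*1e3)
print('pred knob px top,mid,bot',[proj(Cw,W(p,q,p[4]))[0].round(1).tolist() for q in 'tkb'])
E
python3 st.py; python3 kn.py
```

```text
t 28.73 cass TCP mm x -87.4 y 97.8 zworld 302.2 rot [-3.139  -0.0007  1.7014] yawerr 0.0006397121515600013 F [-0.1 -0.5 -0.1] T [-0.02 -0.02 -0.01] w 0.04976070827209529
red [ 430  187   56   43 1665] [454.758  208.2625] [-122.0926  191.0586]
red [312 243  20  30 470] [321.3043 257.5532] [-85.8023  97.2637]
pred knob px top,mid,bot [[321.7, 263.0], [321.7, 256.0], [321.6, 249.9]]
```

Call:
{"name": "servo_tool", "arguments": {"plan": [[0,0,0,0,0,0.07,40],[0,0,0,0,0,0.15,40],[0,0,0,0,0,0.23,40],[0,0,0,0,0,0.31,40],[0,0,0,0,0,0.39,40],[0,0,0,0,0,0.47,40],[0,0,0.1,0,0,0.55,40],[0,0,0.25,0,0,0.569,40],[0,0,0.4,0,0,0.569,40],[0,0,0.4,0,0,0.569,40],[0,0,0.4,0,0,0.569,40]]}}

```text
time: 29.7
tool_pos: [0.6088, -0.1489, 0.2624]
ee_rot: [-3.139, 0.002, 0.808]
wrist_force: [-0.1, -0.5, 0.2]
width: 0.0398
finger_force: 0.0
```

```bash
python3 st.py; python3 kn.py
python3 - <<'E'
from fit import *
p=np.load('cass.npy');k=W(p,'k',p[4]);k[2]=.230
h=W(p,(-60,64,0));v=k-h;print(np.degrees(np.arctan2(v[1],v[0])),delta(k,np.arctan2(v[1],v[0])))
E
```

```text
t 29.70 cass TCP mm x -87.5 y 97.6 zworld 262.4 rot [-3.1393  0.0017  0.808 ] yawerr -0.8926893521587884 F [ 0.5 -0.2  0.2] T [-0.15  0.03  0.01] w 0.0397938979450912
red [ 391   66   58   54 2323] [418.0805  92.5557] [-112.0427  210.9653]
red [311 258  24  37 732] [322.4891 276.6161] [-85.8946  95.9443]
pred knob px top,mid,bot [[322.9, 283.5], [322.8, 273.7], [322.7, 265.3]]
46.24175035414789 [-0.0063 -0.0018  0.3353 -0.0001  0.0005  0.0005]
```

Call:
{"name": "servo_tool", "arguments": {"plan": [[-0.005,0,0.12,0,0,0,40],[-0.005,0,0.22,0,0,0,40],[-0.005,0,0.31,0,0,0,40],[-0.005,0,0.31,0,0,0,30],[-0.005,0,0.31,0,0,0,18],[-0.005,0,0.31,0,0,0,18],[-0.005,0,0.31,0,0,0,18]]}}

```text
time: 30.33
tool_pos: [0.6097, -0.1501, 0.232]
ee_rot: [-3.141, 0.001, 0.807]
wrist_force: [-0.4, -0.1, 0.2]
width: 0.0192
finger_force: 0.0
```

```bash
python3 st.py
```

```text
t 30.33 cass TCP mm x -86.3 y 98.4 zworld 232.0 rot [-3.1414  0.0008  0.8074] yawerr -0.8933463613397228 F [ 0.1 -0.5  0.2] T [-0.16 -0.03  0.04] w 0.01915550304255953
```

Straddling the knob. First third of the arc.

Call:
{"name": "servo_tool", "arguments": {"plan": [[-0.003,-0.048,0,0,0,-0.071,18],[-0.011,-0.095,0,0,0,-0.142,18],[-0.024,-0.141,0,0,0,-0.213,18],[-0.042,-0.186,0,0,0,-0.284,18],[-0.065,-0.228,0,0,0,-0.356,18],[-0.093,-0.267,0,0,0,-0.427,18],[-0.125,-0.303,0,0,0,-0.498,18],[-0.161,-0.335,0,0,0,-0.569,18],[-0.161,-0.335,0,0,0,-0.569,18],[-0.161,-0.335,0,0,0,-0.569,18]]}}

```text
time: 31.17
tool_pos: [0.5742, -0.1386, 0.2322]
ee_rot: [-3.141, 0.001, 1.698]
wrist_force: [-0.4, 0.4, 0.2]
width: 0.0181
finger_force: 0.0
```

```bash
python3 st.py; python3 kn.py
python3 - <<'E'
from fit import *
p=np.load('cass.npy');k=W(p,'k',p[4]-np.radians(51.2));k[2]=.231
h=W(p,(-60,64,0));v=k-h;print(delta(k,np.arctan2(v[1],v[0])))
E
```

```text
t 31.17 cass TCP mm x -102.2 y 64.7 zworld 232.2 rot [-3.141   0.0008  1.6982] yawerr -0.002554242795442363 F [-0.5 -0.4  0.2] T [-0.07 -0.04  0.02] w 0.018096484537381285
red [ 476  206   81   51 2534] [508.2885 232.438 ] [-135.4853  160.0124]
red [ 311  270   28   47 1081] [324.247  293.6568] [-102.4536   65.7624]
pred knob px top,mid,bot [[388.4, 335.1], [382.9, 320.0], [378.3, 307.1]]
[ 0.0083 -0.0073  0.0106 -0.0005  0.0004 -0.0015]
```

The knob follows, now at (-102,66) on the circle. Next two thirds.

Call:
{"name": "servo_tool", "arguments": {"plan": [[0,-0.052,0,0,0,-0.071,18],[-0.008,-0.1,0,0,0,-0.142,18],[-0.02,-0.146,0,0,0,-0.213,18],[-0.038,-0.19,0,0,0,-0.284,18],[-0.062,-0.232,0,0,0,-0.356,18],[-0.09,-0.271,0,0,0,-0.427,18],[-0.12,-0.307,0,0,0,-0.498,18],[-0.156,-0.339,0,0,0,-0.569,18],[-0.156,-0.339,0,0,0,-0.569,18]]}}

```text
time: 31.97
tool_pos: [0.5425, -0.1588, 0.2318]
ee_rot: [-3.14, -0.001, 2.594]
wrist_force: [0.4, -0.6, 0.2]
width: 0.0177
finger_force: 0.0
```

```bash
python3 st.py; python3 kn.py
python3 - <<'E'
from fit import *
p=np.load('cass.npy');k=W(p,'k',p[4]-np.radians(102.4));k[2]=.231
h=W(p,(-60,64,0));v=k-h;print('err',delta(k,np.arctan2(v[1],v[0])))
k=W(p,'k',0);k[2]=.231;v=k-h;print('home',delta(k,np.arctan2(v[1],v[0])))
E
```

```text
t 31.97 cass TCP mm x -86.3 y 30.6 zworld 231.8 rot [-3.1405 -0.0009  2.5942] yawerr 0.8934816963318204 F [0.6 0.3 0.2] T [ 0.02 -0.01 -0.02] w 0.017694983361533426
red [ 311  271   28   47 1079] [324.3346 294.3262] [-88.0442  31.194 ]
pred knob px top,mid,bot [[401.4, 398.0], [395.3, 379.0], [390.1, 362.7]]
err [ 0.005   0.0026  0.0076 -0.0007 -0.0005 -0.0024]
home [-0.1589 -0.3335  0.0079 -0.0004 -0.0008 -0.5751]
```

Call:
{"name": "servo_tool", "arguments": {"plan": [[0,-0.046,0,0,0,-0.071,18],[-0.009,-0.093,0,0,0,-0.142,18],[-0.022,-0.139,0,0,0,-0.213,18],[-0.04,-0.184,0,0,0,-0.284,18],[-0.063,-0.226,0,0,0,-0.356,18],[-0.09,-0.265,0,0,0,-0.427,18],[-0.123,-0.3,0,0,0,-0.498,18],[-0.123,-0.3,0,0,0,-0.498,18],[-0.123,-0.3,0,0,0,-0.498,18]]}}

```text
time: 32.77
tool_pos: [0.5376, -0.1905, 0.2315]
ee_rot: [3.142, -0.002, -2.912]
wrist_force: [0.3, 0.3, -0.3]
width: 0.0181
finger_force: 0.0
```

```bash
cat >> kn.py <<'E'
h=W(p,(-60,64,0));k=W(p,'k',0);k[2]=.231;v=k-h;print('home',delta(k,np.arctan2(v[1],v[0])))
E
python3 st.py; python3 kn.py
```

```text
t 32.77 cass TCP mm x -55.5 y 21.6 zworld 231.5 rot [ 3.1416 -0.0019 -2.9115] yawerr -4.612280575344712 F [-0.2  0.3 -0.3] T [-0.03  0.06 -0.  ] w 0.018073874923115765
red [ 310  272   28   47 1092] [323.5037 295.7427] [-57.5557  21.558 ]
red [ 309  393   42   41 1535] [329.1492 413.0612] [-68.5276  95.6322]
pred knob px top,mid,bot [[362.8, 439.1], [359.7, 418.0], [357.1, 399.7]]
home [ 0.     -0.0521  0.0051  0.0001 -0.0012 -0.0773]
```

Call:
{"name": "servo_tool", "arguments": {"plan": [[0,-0.02,0,0,0,-0.03,18],[0,-0.04,0,0,0,-0.06,18],[0,-0.055,0,0,0,-0.077,18],[0,-0.055,0,0,0,-0.077,18],[0,-0.055,0,0,0,-0.077,18]]}}

```text
time: 33.23
tool_pos: [0.5387, -0.1954, 0.2315]
ee_rot: [3.141, -0.002, -2.788]
wrist_force: [0.1, 0.3, 0.4]
width: 0.0181
finger_force: 0.2
```

```bash
python3 st.py; python3 kn.py
```

```text
t 33.23 cass TCP mm x -50.5 y 22.1 zworld 231.5 rot [ 3.1411 -0.0016 -2.7876] yawerr -4.488366527344038 F [-0.3  0.1  0.4] T [0.09 0.12 0.  ] w 0.018123879334688512
red [ 312  273   27   47 1086] [324.709 296.512] [-53.34    22.1623]
red [ 288  393   42   41 1534] [309.0424 413.1213] [-61.1474  96.7342]
pred knob px top,mid,bot [[353.6, 443.2], [351.2, 421.9], [349.1, 403.4]]
home [ 0.0001  0.0003  0.0054  0.0003 -0.001   0.0013]
```

Call:
{"name": "servo_tool", "arguments": {"plan": [[0,-0.008,0,0,0,0,18],[0,-0.015,0,0,0,0,18],[0,-0.015,0,0,0,0,18]]}}

```text
time: 33.53
tool_pos: [0.5391, -0.1969, 0.2316]
ee_rot: [3.141, -0.002, -2.786]
wrist_force: [-1.8, 0.8, 1.2]
width: 0.0179
finger_force: 0.7
```

```bash
python3 st.py; python3 kn.py
```

```text
t 33.53 cass TCP mm x -49.0 y 22.2 zworld 231.6 rot [ 3.1407 -0.0019 -2.7856] yawerr -4.486284042564517 F [-1.  -1.6  1.2] T [-0.1   0.32 -0.  ] w 0.017890440347635813
red [ 312  273   27   47 1074] [324.7533 296.9069] [-51.8823  22.5132]
red [ 288  393   43   41 1550] [309.671  413.1219] [-60.1288  96.7616]
pred knob px top,mid,bot [[356.0, 443.5], [353.4, 422.2], [351.2, 403.7]]
home [-0.002   0.0156  0.0051  0.0006 -0.0012  0.0024]
```

Call:
{"name": "servo_tool", "arguments": {"plan": [[0,-0.008,0,0,0,0,18],[0,-0.012,0,0,0,0,18],[0,-0.012,0,0,0,0,18]]}}

```text
time: 33.83
tool_pos: [0.5391, -0.1971, 0.2315]
ee_rot: [3.138, -0.002, -2.784]
wrist_force: [-3.0, 4.1, 1.8]
width: 0.0183
finger_force: 2.6
```

```bash
python3 st.py
```

```text
t 33.83 cass TCP mm x -48.8 y 22.3 zworld 231.5 rot [ 3.1383 -0.0021 -2.7844] yawerr -4.485178311282976 F [-4.5 -2.5  1.8] T [-0.39  0.93  0.06] w 0.018301525844212088
```

Call:
{"name": "servo_tool", "arguments": {"plan": [[0,-0.008,0,0,0,0,18],[0,-0.012,0,0,0,0,18],[0,-0.012,0,0,0,0,18]]}}

```text
time: 34.08
tool_pos: [0.5392, -0.1972, 0.2315]
ee_rot: [3.136, -0.002, -2.784]
wrist_force: [-4.3, 6.9, 1.5]
width: 0.018
finger_force: 3.8
```

```bash
python3 st.py; python3 kn.py
```

```text
t 34.08 cass TCP mm x -48.7 y 22.3 zworld 231.5 rot [ 3.136  -0.0024 -2.7838] yawerr -4.484486223075744 F [-7.4 -3.3  1.5] T [-0.5   1.41 -0.03] w 0.017982114313720717
red [ 312  273   28   47 1087] [325.1684 297.0589] [-51.8881  22.5607]
red [ 288  393   42   41 1537] [308.9057 413.2427] [-59.5969  96.8352]
pred knob px top,mid,bot [[356.3, 443.6], [353.6, 422.3], [351.2, 403.8]]
home [-0.0019  0.0182  0.0048  0.0035 -0.0016  0.0035]
```

Keeper is against its stop: 8 N with no further motion. I ease off, open slightly and rise.

Call:
{"name": "servo_tool", "arguments": {"plan": [[0,0.025,0,0,0,0,20],[0,0.045,0,0,0,0,24],[0,0.045,0,0,0,0,24],[0,0.045,-0.15,0,0,0,24],[0,0.045,-0.35,0,0,0,24],[0,0.045,-0.7,0,0,0,24],[0,0.045,-1,0,0,0,30],[0,0.045,-1,0,0,0,30]]}}

```text
time: 34.8
tool_pos: [0.5403, -0.1964, 0.3395]
ee_rot: [-3.131, 0.008, -2.786]
wrist_force: [-0.0, -0.1, 1.5]
width: 0.0297
finger_force: 0.0
```

Call:
{"name": "servo_tool", "arguments": {"plan": [[-0.3,0,-0.2,0,0,0.07,40],[-0.6,0,-0.2,0,0,0.15,40],[-0.8,0,-0.2,0,0,0.23,40],[-0.8,0,-0.2,0,0,0.31,40],[-0.8,0,-0.2,0,0,0.39,40],[-0.8,0,-0.2,0,0,0.47,40],[-0.8,0,-0.2,0,0,0.55,40],[-0.8,0,-0.2,0,0,0.63,40],[-0.8,0,-0.2,0,0,0.71,40],[-0.8,0,-0.2,0,0,0.79,40],[-0.8,0,-0.2,0,0,0.87,40],[-0.8,0,-0.2,0,0,0.95,40]]}}

```text
time: 35.8
tool_pos: [0.6139, -0.1678, 0.3507]
ee_rot: [-3.14, -0.0, 2.006]
wrist_force: [0.2, 0.1, -0.6]
width: 0.04
finger_force: 0.0
```

```bash
python3 st.py;python3 - <<'E'
from fit import *
p=np.load('cass.npy');k=W(p,(75,0,0));k[2]=.34;print(delta(k,p[3]+np.pi))
E
```

```text
t 35.80 cass TCP mm x -68.2 y 100.2 zworld 350.7 rot [-3.1397 -0.0001  2.0063] yawerr 0.3055581775399403 F [-0.1  0.2 -0.6] T [-0.03 -0.07 -0.04] w 0.039956615517386634
[-1.0642 -1.3859  0.1091 -0.0012  0.0001  0.1945]
```

Call:
{"name": "servo_tool", "arguments": {"plan": [[-0.3,-0.3,0,0,0,0,40],[-0.6,-0.7,0,0,0,0,40],[-0.8,-1,0,0,0,0,40]]}}

```text
time: 36.05
tool_pos: [0.5592, -0.2805, 0.3502]
ee_rot: [-3.139, -0.001, 2.015]
wrist_force: [0.5, -0.3, -0.3]
width: 0.04
finger_force: 0.0
```

Call:
{"name": "servo_tool", "arguments": {"plan": [[-0.26,-0.38,0,0,0,0.07,40],[-0.26,-0.38,0,0,0,0.14,40],[-0.26,-0.38,0,0,0,0.194,40],[-0.26,-0.38,0,0,0,0.194,40],[-0.26,-0.38,0,0,0,0.194,40],[-0.26,-0.38,0,0,0,0.194,40],[-0.26,-0.38,0,0,0,0.194,40]]}}

```text
time: 36.63
tool_pos: [0.5364, -0.3186, 0.3514]
ee_rot: [-3.14, 0.0, 1.711]
wrist_force: [-0.3, -0.1, -0.6]
width: 0.0399
finger_force: 0.0
```

```bash
python3 st.py; python3 kn.py
python3 - <<'E'
from blk import *
p=np.load('cass.npy')
x=np.array([np.cos(p[3]),np.sin(p[3])]);y=np.array([-x[1],x[0]])
for c,z in(('orange',.102),('blue',.054)):
  o=robot.get_obs();Cw=cam('wrist',o);u=proj(Cw,W(p,(-107,0,z*1e3)))[0];print(u)
  g,s,a=block(c,(int(u[0]-40),max(0,int(u[1]-60)),int(u[0]+40),int(u[1]+60)),p[2]+z);d=g-p[:2]
  print('block cass',d@x*1e3,d@y*1e3,s,'yaw rel deg',np.degrees(a-p[3]))
E
```

```text
t 36.63 cass TCP mm x 71.3 y 3.9 zworld 351.4 rot [-3.14    0.      1.7107] yawerr 0.009938745316460773 F [ 0.1 -0.4 -0.6] T [-0.05 -0.03  0.  ] w 0.03985721737235997
red [ 496   64   68   44 1762] [521.9506  85.0375] [-56.3424 161.594 ]
red [336  73  20  26 370] [345.3973  85.0919] [-52.3188  20.9005]
pred knob px top,mid,bot [[453.6, 33.5], [446.0, 40.1], [439.3, 46.0]]
home [ 1.2167  0.1955  1.2044 -0.0008 -0.0009 -1.1355]
[319.326   20.3235]
orange bbox (308, 0, 21, 52) area 947.5
block cass -102.9123302488315 -1.0956957083583978 (16.346757888793945, 39.180389404296875) yaw rel deg 0.22271298018727037
[319.5322  38.4908]
blue bbox (324, 52, 3, 12) area 22.0
block cass -89.96987334499757 5.4137973850890875 (1.9274871349334717, 9.948979377746582) yaw rel deg 0.6554942565667883
```

```bash
python3 -c "
from bench import robot
print(robot.close_job())"
```

```text
the job is handed in; nothing more can be done
None
```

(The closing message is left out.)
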